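# Pack the specimen case and bar it for transport

## Robot

A 7-joint arm with a two-finger parallel gripper is mounted at the origin on a cart in front of the work surface, level with it; the furniture and walls round the work are solid. World frame = base frame: x ahead of the robot, y to its left, z up, the work surface at z = 0. Lengths are in m, angles in rad, forces in N, time in s.
With the tool pointing down it reaches from about 0.35 to 0.9 m from the base axis. Payload 8.1 kg.
Tool frame: the origin (TCP) lies midway between the tips of the shut fingers; the grasp point (between the pads) lies 19 mm behind it; z points along the fingers, x is the direction in which the jaws open and shut, and the axes are right-handed (so a half turn about z gives the same grasp; the last joint's range is limited). The gripper opens to 92 mm and grips with 3 to 60 N. Pads are 19 mm wide; open, the fingers measure 130 mm over their backs; the gripper's body (75 mm by 190 mm) begins 47 mm behind the grasp point.
Start: joints at [-1.378, 0.434, 0.025, 1.573, -0.012, 1.134, -0.075], TCP at [0.182, 0.598, 0.227] pointing down, gripper open.
Joint ranges: [-2.62, 2.62], [-0.44, 2.09], [-1.27, 1.32], [0.08, 2.57], [-1.32, 4.46], [0.12, 2], [-2.74, 2.74]. Speed limits (rad/s): [2.22, 2.22, 3.01, 3.01, 3.14, 3.14, 3.14].

## Interface

Orientations are given as a rotation vector (axis times angle).
In Python, from cell import arm gives the robot as it stands. The module is installed in compiled form; this text tells all that it offers.
- The arm moves only by the tool play_rows, never from a script. Its argument "motion" is a list of rows, each a list of 7 numbers: the gripper's target within -1 to 1 (fully open at 1, half-way at 0, shut at -1), then the shift along the tool's x, y, z in mm, then the turn, a rotation vector about the tool's x, y, z in rad. In form: [[claw, tx, ty, tz, ax, ay, az], ...]. A call has 1 to 10 rows; each row is the pose to reach, as a shift and turn from the pose measured when the call began, along the tool's axes at that moment; what a row does not reach only later rows make up. A row lasts 1/10 s, in which the tool goes at most 50 mm and 8.59 degrees, less where a joint would pass 70% of its speed; a pose out of reach is approached as far as the arm can. A call with a gripper value outside its range is refused whole. The fingers move at their own pace and stop on an object; "force" is the grip in N (left out, the last holds). Time passes only in rows, so rows that repeat a pose let the fingers close. It gives the time, the measured TCP pose, the force and the opening at its end, in the units of the state.
- arm.observe(): the state, without advancing time (a new reading comes with each control period).
- arm.get_image(name): name is "side" or "top"; returns a dict with "img" (400x640x3 uint8, blue, green, red), "depth" (400x640 float32, m along the optical axis (not along the pixel's ray), 0 where there is no reading), "K" (3x3 intrinsics, pixels), "rvec" (rotation vector, rad) and "tvec" (3), from world to camera coordinates, as OpenCV has them. Camera axes: x right, y down, z forward; pixel columns grow to the right and rows downward; lengths in m; the calibration is good to about 2 mm. A picture is of the moment at which its call begins.
- arm.sign_off(): hands the job in, once; it reports no verdict.
Trained networks look in a picture, given as the dict that the camera call returned (one of the last four; its "shot" number tells which), for a name from the list of things; names that differ only in an ending like _2 or _b are one class to them, and where a whole thing is asked for, a point or a joint stands for the part that bears it (a point fixed in the world has none). Each returns a list of dicts, best first, with "score" (0 to 1); they miss things now and then, are a little off and sometimes report something else, mostly with a low value. They report only what shows in the picture. A call takes as long as a camera call. They do not tell look-alikes from the thing itself.
- arm.look_for(picture, query): "box" ([left, top, width, height] as shares, 0 to 1, of the picture: columns of its width, rows of its height, round what is visible of it).
The state is a dict: "clock": time; "joints": joint angles; "dq": joint speeds; "joint_efforts": joint torques, N m; "position": TCP position; "ee_rot": TCP orientation; "force": force on the tool from outside, world axes, zero at the start; "ft_torque": the same for the moment, N m; "width": opening from 0.0 (shut) to 1.0 (fully open).
Only numpy, scipy, OpenCV 4.12 (cv2) and the standard library are available. Lean on these libraries where they do the work, as an engineer would, in place of code of your own. Each camera call takes 0.05 s, during which the arm holds its last target. There are 200 camera calls.

## Task

Pack the steel specimen blocks for transport: lift the red paddle so that its pawl lets go, swing the lid of the blue case fully up so that it stays open, and lay every steel block flat inside. Then shut the lid until the paddle latch catches again, and thread the yellow-handled locking bar from the left through all three lugs on the front of the case until its handle stops against the first lug. Leave the brass weight, the beaker and the dropper bottle where they stand.

Things in the scene. Friction and masses are not known exactly. Their poses are not given: they have to be found in the camera images.
- case: Fixed blue case, 130 (x) x 180 (y) x 75 mm to the rim, 82 mm to the top of its shut lid. Origin: centre of its underside. Its front faces its own -x (towards the robot), its left is its own +y. Inside 120 x 170 mm; inner floor 20 mm above the origin, walls 5 mm. On its front are three steel lugs whose 13 mm holes line up along case y at x = -77, z = 36 mm when the lid is shut.
- lid (a joint): Lid angle in rad: 0 shut, 1.9 fully back. Hinged on the case's far upper edge, opens upward, 6 mm thick. The stiff hinge (0.3 N m) holds it at any angle. Shut, it is held by the pawl, with 2 mm of play at the front. Brought down, the pawl snaps in by itself: the last mm take a push of about 10 N on top of the lid near its front edge.
- lid_hinge (a point): Middle of the lid's hinge axis, which runs along case y: case (65, 0, 75.5) mm.
- paddle (a joint): Paddle angle against the lid in rad: 0 at rest (pawl engaged when the lid is shut), 0.6 fully lifted. Spring-returned. The hidden pawl clears its keeper at about 0.2. Lifting takes about 2 to 6 N at the grip; going on lifting at the stop raises the lid.
- paddle_grip (a point): Centre of the red roll at the paddle's front end, 12 mm thick, 40 mm long along case y, free at both ends: it can be pinched from above across its length and turns between the fingers. All shut: case (-104, 0, 91.5) mm. The paddle's axis on the lid is parallel to case y, 45 mm behind the roll: case (-59, 0, 91.5) mm with the lid shut. Lifting moves the roll up.
- lug_left (a point): Centre of the outer (left) face of the first lug's hole, case (-77, 90, 36) mm, where the bar enters. This lug is fixed to the case, 24 x 24 mm, 6 mm thick. The second, alike, hangs from the lid at case y = +65 mm and swings up with it.
- lug_right (a point): Centre of the third lug's hole, case (-77, -65, 36) mm; fixed to the case, 6 mm thick along y.
- locking_bar: Loose locking bar, 90 g: a yellow block handle with dark ribs, 16 (x) x 45 (y) x 24 mm high, and an 8 mm steel rod with a round end that leaves the handle along its own -y and ends 170 mm beyond the handle's face. Origin: centre of the handle's underside; rod axis 12 mm above it. The weight is mostly in the handle. It starts lying on the worktop, rod to the right.
- bar_handle (a point): Centre of the bar's handle, on the rod's axis, 12 mm above the bar's origin. With the bar home it lies at case (-77, 112.5, 36) mm. The bar may be turned about its own axis in the lugs.
- block_1: Grey steel specimen block no. 1, 50 (x) x 75 (y) x 9 mm, 90 g, lying flat on the worktop. Origin: centre of its underside. Two to four of the four alike blocks are present. In the case they may lie side by side or on one another.
- block_2: Grey steel specimen block no. 2, 50 (x) x 75 (y) x 9 mm, 90 g, lying flat on the worktop. Origin: centre of its underside. Two to four of the four alike blocks are present. In the case they may lie side by side or on one another.
- block_3: Grey steel specimen block no. 3, 50 (x) x 75 (y) x 9 mm, 90 g, lying flat on the worktop. Origin: centre of its underside. Two to four of the four alike blocks are present. In the case they may lie side by side or on one another.
- block_4: Grey steel specimen block no. 4, 50 (x) x 75 (y) x 9 mm, 90 g, lying flat on the worktop. Origin: centre of its underside. Two to four of the four alike blocks are present. In the case they may lie side by side or on one another.
- weight: Brass weight with a knob, 22 mm wide, 26 mm high, a bystander. Origin: centre of its underside.
- beaker: Small clear beaker, 47 mm wide, 58 mm high, a bystander. Origin: centre of its underside.
- dropper: White dropper bottle with a yellow top, 30 mm wide, 75 mm high, a bystander. Origin: centre of its underside.
There are look-alikes about, which are no part of the job. What is shaped like the block_2 but turquoise is not meant.

How it is judged:
On the way, in this order (a step that is already met when the one before it is completed fails the run):
1. the paddle is lifted with the lid still down (value of joint paddle above 0.06 rad and value of joint lid below 0.1 rad).
2. the lid is swung up and stands open (value of joint lid above 1.3 rad), for 0.2 s.
3. every block present lies flat inside the open case (value of joint lid above 1 rad and x of block_1 in the frame of case between -0.06 and 0.06 m and y of block_1 in the frame of case between -0.085 and 0.085 m and z of block_1 in the frame of case between 0.012 and 0.062 m and angle between each of block_1, block_2, block_3, block_4's own z axis and vertical below 0.35 rad and x of block_2 in the frame of case between -0.06 and 0.06 m and y of block_2 in the frame of case between -0.085 and 0.085 m and z of block_2 in the frame of case between 0.012 and 0.062 m and x of block_3 in the frame of case between -0.06 and 0.06 m and y of block_3 in the frame of case between -0.085 and 0.085 m and z of block_3 in the frame of case between 0.012 and 0.062 m and x of block_4 in the frame of case between -0.06 and 0.06 m and y of block_4 in the frame of case between -0.085 and 0.085 m and z of block_4 in the frame of case between 0.012 and 0.062 m and linear speed of each of block_1, block_2, block_3, block_4 below 0.02 m/s), for 0.2 s.
4. the lid is shut and the paddle has sprung back (value of joint lid below 0.035 rad and value of joint paddle below 0.07 rad and x of block_1 in the frame of case between -0.06 and 0.06 m and y of block_1 in the frame of case between -0.085 and 0.085 m and z of block_1 in the frame of case between 0.012 and 0.062 m and angle between each of block_1, block_2, block_3, block_4's own z axis and vertical below 0.35 rad and x of block_2 in the frame of case between -0.06 and 0.06 m and y of block_2 in the frame of case between -0.085 and 0.085 m and z of block_2 in the frame of case between 0.012 and 0.062 m and x of block_3 in the frame of case between -0.06 and 0.06 m and y of block_3 in the frame of case between -0.085 and 0.085 m and z of block_3 in the frame of case between 0.012 and 0.062 m and x of block_4 in the frame of case between -0.06 and 0.06 m and y of block_4 in the frame of case between -0.085 and 0.085 m and z of block_4 in the frame of case between 0.012 and 0.062 m), for 0.2 s.
5. the locking bar is through all three lugs (y of bar_handle in the frame of case between 0.1 and 0.1215 m and x of bar_handle in the frame of case between -0.085 and -0.069 m and z of bar_handle in the frame of case between 0.026 and 0.046 m and angle between the y axis of locking_bar and the y axis of case, either way round below 0.07 rad and value of joint lid below 0.035 rad and value of joint paddle below 0.07 rad), for 0.2 s.
At the end, for the whole second after the job is handed in: Every block lies in the case within 20 degrees of flat; lid shut (under 0.035 rad), paddle home (under 0.07 rad); the bar runs along the hole axis through all three lugs, its handle within 9 mm of the first lug; all at rest (all of step 5 and x of block_1 in the frame of case between -0.06 and 0.06 m and y of block_1 in the frame of case between -0.085 and 0.085 m and z of block_1 in the frame of case between 0.012 and 0.062 m and angle between each of block_1, block_2, block_3, block_4's own z axis and vertical below 0.35 rad and x of block_2 in the frame of case between -0.06 and 0.06 m and y of block_2 in the frame of case between -0.085 and 0.085 m and z of block_2 in the frame of case between 0.012 and 0.062 m and x of block_3 in the frame of case between -0.06 and 0.06 m and y of block_3 in the frame of case between -0.085 and 0.085 m and z of block_3 in the frame of case between 0.012 and 0.062 m and x of block_4 in the frame of case between -0.06 and 0.06 m and y of block_4 in the frame of case between -0.085 and 0.085 m and z of block_4 in the frame of case between 0.012 and 0.062 m and linear speed of each of block_1, block_2, block_3, block_4, locking_bar below 0.02 m/s); the robot touches nothing.
It fails at once if the brass weight is moved more than 30 mm (distance of weight from where it was at the start of the episode above 0.03 m).
It fails at once if the small clear beaker is moved more than 30 mm (distance of beaker from where it was at the start of the episode above 0.03 m).
It fails at once if the dropper bottle is moved more than 30 mm (distance of dropper from where it was at the start of the episode above 0.03 m).
Of block_1, block_2, block_3, block_4 only 2 to 4 are there at a start; the rules pass over those that are not, and their reading is None.
At some moment in a run one of locking_bar, block_1, block_2, block_3, block_4 may be knocked a few centimetres aside while the robot is not near it.
Once in a run the grip may slacken for a moment while it holds something.
It also fails if it takes over 210 s, if anything falls off the work surface, if the arm or the gripper's body presses on something with over 40 N, if the wrist force passes 120 N, or if a joint passes its speed limit or range.

## Working session

There is one attempt and no reset: what is moved stays moved. The work goes in short steps, Python scripts to look and compute and a tool call to move; the robot and the scene stay as the last step left them, time stands still between calls to the robot, and variables do not carry over. Pictures are saved under pics/ and viewed, on a budget of 14 in all, crops included, one or two more only if the job needs it, and the job is handed in when it is done.

Besides the shell and the picture viewer there is one more tool, called after ">>>" as name([rows], argument=value, ...), one row to a line, values as JSON. play_rows: Moves the arm, as the interface text tells. Its arguments: {"type":"object","properties":{"motion":{"type":"array"},"force":{"type":"number"}},"required":["motion"]}

```bash
mkdir -p pics; cat > h.py <<'E'
import numpy as np, cv2
from cell import arm
from scipy.spatial.transform import Rotation as R
def shot(n): return arm.get_image(n)
def world(p,u,v,d=None):
    Rm=cv2.Rodrigues(np.array(p['rvec'],float))[0]; K=np.array(p['K'])
    d=p['depth'][int(v),int(u)] if d is None else d
    c=np.linalg.inv(K)@np.array([u,v,1.])*d
    return Rm.T@(c-np.array(p['tvec']).ravel())
def cloud(p):
    Rm=cv2.Rodrigues(np.array(p['rvec'],float))[0]; K=np.array(p['K'])
    v,u=np.mgrid[:400,:640]; c=np.stack([(u-K[0,2])/K[0,0],(v-K[1,2])/K[1,1],np.ones(u.shape)],-1)*p['depth'][...,None]
    return (c-np.array(p['tvec']).ravel())@Rm
def planez(p,u,v,z):
    a=world(p,u,v,1.);Rm=cv2.Rodrigues(np.array(p['rvec'],float))[0];c=-Rm.T@np.array(p['tvec']).ravel()
    return c+(a-c)*(z-c[2])/(a[2]-c[2])
def pix(p,X):
    return cv2.projectPoints(np.array(X,float).reshape(-1,3),np.array(p['rvec'],float),np.array(p['tvec'],float),np.array(p['K']),None)[0].reshape(-1,2)
E
python3 - <<'E'
from h import *
s=arm.observe();print({k:np.round(v,3).tolist() for k,v in s.items()})
for n in('side','top'):
    p=shot(n);cv2.imwrite(f'pics/{n}0.png',p['img']);np.savez(f'{n}0.npz',**{k:p[k] for k in('img','depth','K','rvec','tvec')})
    Rm=cv2.Rodrigues(np.array(p['rvec'],float))[0];print(n,'cam at',-Rm.T@np.array(p['tvec']).ravel())
    for q in['case','paddle_grip','lug_left','lug_right','locking_bar','bar_handle','block_1','weight','beaker','dropper']:
        for o in arm.look_for(p,q)[:6]:
            b=np.array(o['box'])*[640,400,640,400];u,v=b[:2]+b[2:]/2
            print(n,q,round(o['score'],2),b.round(),world(p,u,v).round(3))
E
```

```text
{'clock': 0.0, 'joints': [-1.378, 0.435, 0.025, 1.574, -0.012, 1.134, -0.075], 'dq': [0.001, 0.002, 0.002, 0.001, -0.001, -0.0, -0.001], 'joint_efforts': [0.002, -66.783, 0.986, -31.449, -0.061, 0.042, 0.0], 'position': [0.182, 0.597, 0.226], 'ee_rot': [2.524, 1.869, -0.002], 'force': [0.062, 0.76, 0.573], 'ft_torque': [0.04, 0.004, 0.019], 'width': 0.998}
side cam at [ 0.49742798 -0.47133388  0.66087177]
side case 0.91 [269. 224.  96.  95.] [ 0.541 -0.011  0.081]
side case 0.43 [271. 223.  90.  73.] [0.542 0.018 0.081]
side paddle_grip 0.73 [271. 240.  23.  34.] [0.479 0.019 0.092]
side lug_left 0.76 [270. 219.  95. 103.] [ 0.543 -0.009  0.081]
side lug_left 0.67 [239. 195.  13.  70.] [0.392 0.177 0.01 ]
side lug_right 0.82 [269. 220.  96.  97.] [ 0.542 -0.006  0.081]
side locking_bar 0.59 [271. 221.  95.  99.] [ 0.545 -0.009  0.079]
side locking_bar 0.5 [241. 196.  12.  66.] [0.396 0.175 0.016]
side bar_handle 0.71 [241. 196.  15.  64.] [0.4   0.181 0.011]
side block_1 0.84 [308. 159.  22.  20.] [0.583 0.399 0.008]
side block_1 0.81 [267. 158.  21.  21.] [0.467 0.41  0.008]
side bl
[... 593 characters left out ...]
208. 224.  32.  21.] [0.456 0.413 0.009]
top lug_left 0.73 [343. 167.  76.  70.] [0.534 0.025 0.082]
top lug_right 0.87 [340. 165.  76.  71.] [0.537 0.032 0.082]
top locking_bar 0.8 [272. 254.  82.  14.] [0.393 0.186 0.016]
top bar_handle 0.62 [271. 256.  87.  13.] [0.391 0.182 0.017]
top bar_handle 0.51 [347. 108.  11.  17.] [0.762 0.091 0.055]
top block_1 0.9 [208. 221.  32.  24.] [0.461 0.413 0.011]
top block_1 0.84 [214. 173.  31.  23.] [0.588 0.409 0.006]
top weight 0.47 [403. 245.  12.   7.] [ 0.43  -0.053  0.018]
top beaker 0.63 [279. 120.  18.  28.] [0.727 0.26  0.005]
top beaker 0.37 [341. 163.  73.  76.] [0.536 0.032 0.079]
top dropper 0.46 [347. 107.  13.  21.] [0.758 0.09  0.059]
```

View pics/top0.png

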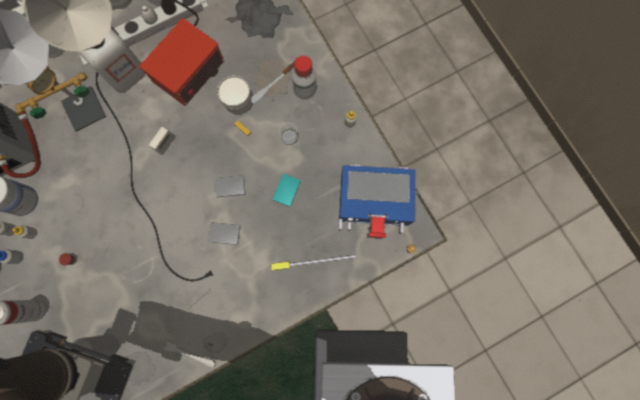

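View pics/side0.png

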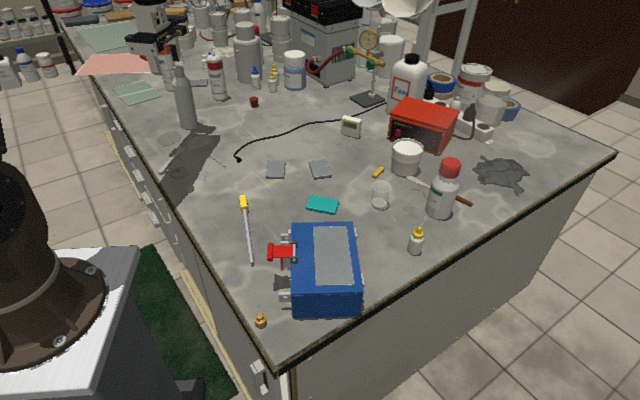

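The top view shows two grey blocks at (230,186) and (224,233). The turquoise look-alike is at (287,190) and won't be touched. The case is at (378,193) with its paddle at (377,225), and the bar is at (280,266)–(355,257). The weight is at (411,249), the beaker at (290,136) and the dropper at (350,117). Other yellow things that aren't the bar are a stub at (243,128) and the dropper top. I'll measure these next.

```bash
cat >> h.py <<'E'
def load(n): return dict(np.load(n+'.npz'))
def rect(p,mask,z):
    v,u=np.nonzero(mask); cs=max(cv2.findContours(mask.astype(np.uint8),cv2.RETR_EXTERNAL,cv2.CHAIN_APPROX_NONE)[0],key=cv2.contourArea).reshape(-1,2)
    w=np.array([planez(p,a,b,z)[:2] for a,b in cs]); (c,s,an)=cv2.minAreaRect((w*1000).astype(np.float32)); return np.round(c,1),np.round(s,1),round(an,1)
E
python3 - <<'E'
from h import *
for n in('top','side'):
    p=load(n+'0'); W=cloud(p); hsv=cv2.cvtColor(p['img'],cv2.COLOR_BGR2HSV); H,S,V=[hsv[...,i].astype(int) for i in range(3)]
    x,y,z=W[...,0],W[...,1],W[...,2]
    box=(abs(x-.545)<.13)&(abs(y-.02)<.16)
    blue=box&(H>100)&(H<130)&(S>100)
    lid=box&(z>.068)&(z<.09)&(x>.455)
    print(n,'lid z',np.median(z[blue&(z>.07)]),rect(p,cv2.morphologyEx(lid.astype(np.uint8),cv2.MORPH_OPEN,np.ones((3,3))),.082))
    red=box&((H<8)|(H>172))&(S>140)&(V>100)&(abs(x-.48)<.06)
    print('red',red.sum(),[np.percentile(W[red][:,i],[2,50,98]).round(3) for i in range(3)])
    yel=(abs(x-.39)<.05)&(abs(y-.24)<.06)&(H>20)&(H<38)&(S>120)
    print('handle',yel.sum(),rect(p,yel,.024 if n=='top' else .02),[np.percentile(W[yel][:,i],[2,50,98]).round(3) for i in range(3)])
    if n=='top':
      for c in((224,233),(230,186)):
        m=np.zeros((402,642),np.uint8); im=cv2.GaussianBlur(p['img'],(3,3),0)
        cv2.floodFill(im,m,c,0,(7,)*3,(7,)*3,cv2.FLOODFILL_FIXED_RANGE|cv2.FLOODFILL_MASK_ONLY|4|(1<<8)); m=m[1:-1,1:-1]
        print('block',c,m.sum(),rect(p,m,.009),'z',np.median(z[m>0]))
    a=cv2.resize(p['img'][120:280,200:430] if n=='top' else p['img'][150:330,220:450],None,fx=3.4,fy=3.4,interpolation=cv2.INTER_CUBIC); cv2.imwrite(f'pics/{n}c.png',a)
E
```

```text
top lid z 0.0824125459856456 (array([557.5,  30.9]), array([179.4, 139.9]), 88.7)
red 260 [array([0.45 , 0.472, 0.494]), array([0.019, 0.036, 0.052]), array([0.085, 0.095, 0.1  ])]
handle 107 (array([381.4, 266.8]), array([14.9, 42.5]), 8.1) [array([0.372, 0.382, 0.39 ]), array([0.247, 0.267, 0.287]), array([0.021, 0.025, 0.029])]
block (224, 233) 851 (array([473.5, 368.7]), array([171.5, 105.2]), 80.1) z 0.0033851192929469347
block (230, 186) 1595 (array([611.6, 516.6]), array([140.8, 276.9]), 9.3) z 0.0012060452949750299
side lid z 0.08016188188270353 (array([558. ,  25.4]), array([187.4, 139. ]), 88.1)
red 349 [array([0.451, 0.472, 0.497]), array([0.016, 0.032, 0.05 ]), array([0.089, 0.093, 0.097])]
handle 102 (array([383.8, 258.3]), array([17. , 66.4]), 8.3) [array([0.375, 0.383, 0.392]), array([0.245, 0.259, 0.291]), array([-0.003,  0.022,  0.025])]
```

View pics/topc.png

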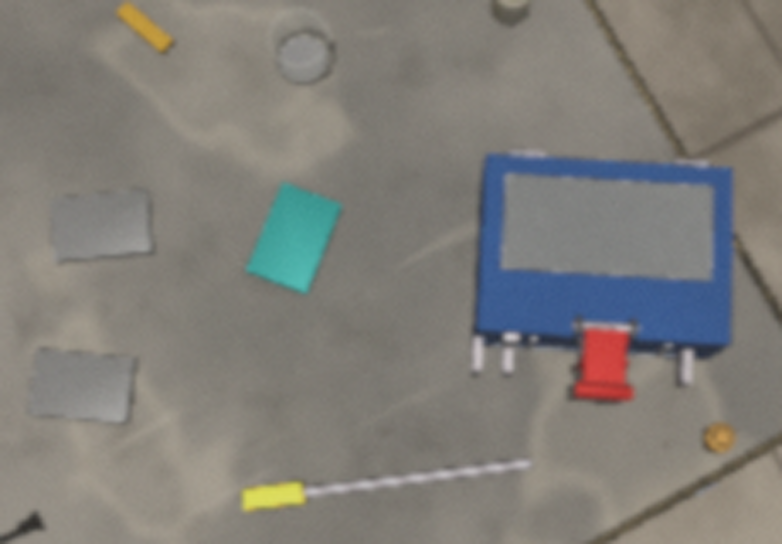

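The crop shows two grey blocks centred at crop (82,385) and (103,225), the turquoise one at (293,238), the lugs at (478,355), (508,352) and (686,366), and the paddle roll at (603,393).

```bash
cat >> h.py <<'E'
def go(pos,jaw,tilt=(0,0,0)):
    """pos world m; jaw = world angle(deg) of tool x; prints row numbers"""
    s=arm.observe(); Rc=R.from_rotvec(s['ee_rot']); p=np.array(s['position'])
    best=None
    for k in(0,180):
        a=np.radians(jaw+k); T=np.column_stack([[np.cos(a),np.sin(a),0],[np.sin(a),-np.cos(a),0],[0,0,-1]])
        Rt=R.from_rotvec(tilt)*R.from_matrix(T); d=(Rc.inv()*Rt)
        if best is None or d.magnitude()<best.magnitude(): best=d
    t=Rc.inv().apply(np.array(pos)-p)*1000
    print('row',np.round(t,1).tolist(),np.round(best.as_rotvec(),3).tolist(),'nrot',round(np.degrees(best.magnitude())/8.59,1),'j',np.round(s['joints'],2).tolist())
    return Rc
def C(x,y,z,c): # case mm -> world m ; c=(x,y,yaw)
    return np.array([c[0]+(x*np.cos(c[2])-y*np.sin(c[2]))/1000,c[1]+(x*np.sin(c[2])+y*np.cos(c[2]))/1000,z/1000])
E
python3 - <<'E'
from h import *
p=load('top0'); f=lambda a,b,z:planez(p,200+(a+.5)/3.4-.5,120+(b+.5)/3.4-.5,z)[:2]*1000
obj=[];w=[]
for (a,b,X,Y,z) in[(487,155,65,90,.082),(732,168,65,-90,.082),(478,355,-77,87,.048),(508,352,-77,65,.048),(686,366,-77,-65,.048),(603,393,-104,0,.0975)]:
    obj.append((X,Y));w.append(f(a,b,z))
obj=np.array(obj,float);w=np.array(w);A,_=cv2.estimateAffinePartial2D(obj,w)
oc=obj-obj.mean(0);wc=w-w.mean(0);th=np.arctan2((oc[:,0]*wc[:,1]-oc[:,1]*wc[:,0]).sum(),(oc*wc).sum())
Rt=np.array([[np.cos(th),-np.sin(th)],[np.sin(th),np.cos(th)]]);t=w.mean(0)-Rt@obj.mean(0)
print('case',t,np.degrees(th),'res',(w-obj@Rt.T-t).round(1).tolist())
for k in([(36,348),(135,354),(129,422),(28,413)],[(51,195),(149,188),(153,250),(58,262)]):
    q=np.array([f(a,b,.009) for a,b in k]);c,s,an=cv2.minAreaRect(q.astype(np.float32));print('block',q.mean(0).round(1),np.round(s,1),an,[round(np.linalg.norm(q[i]-q[i-1])) for i in range(4)])
for P in[(243,502),(304,493),(530,462)]:print('bar',f(*P,.02 if P[0]<310 else .014))
c=(t[0]/1e3,t[1]/1e3,th); go(C(-104,0,160,c),90+np.degrees(th)); print(C(-104,0,74,c))
E
```

```text
case [557.35884632  31.00461149] -2.414908299068117 res [[-1.5, -1.4], [-0.2, 1.6], [-0.5, -0.7], [3.0, -0.5], [0.7, 0.3], [-1.5, 0.7]]
block [461.5 414.4] [75.7 51. ] 87.59689331054688 [49, 75, 51, 76]
block [584.5 405.8] [52.8 74.9] 8.462883949279785 [53, 75, 49, 72]
bar [376.20064266 289.60317267]
bar [383.53287701 245.31094233]
bar [409.56723943  79.83383569]
row [-459.0, 423.4, 66.7] [0.0, -0.0, -0.254] nrot 1.7 j [-1.38, 0.43, 0.02, 1.57, -0.01, 1.13, -0.08]
[0.45345121 0.03538672 0.074     ]
```

>>> play_rows([
  [1, 0, 0, 0, 0, 0, -0.25],
  [1, -110, 100, 15, 0, 0, -0.25],
  [1, -230, 210, 30, 0, 0, -0.25],
  [1, -340, 310, 30, 0, 0, -0.25],
  [1, -459, 423, 30, 0, 0, -0.254],
  [1, -459, 423, 30, 0, 0, -0.254],
  [1, -459, 423, 30, 0, 0, -0.254],
  [1, -459, 423, 30, 0, 0, -0.254],
  [1, -459, 423, 30, 0, 0, -0.254],
  [1, -459, 423, 30, 0, 0, -0.254],
])

```text
clock: 2.1
position: [0.3775, 0.1912, 0.2035]
ee_rot: [-2.267, -2.175, -0.002]
force: [0.2, 0.7, -0.7]
width: 0.999
```

>>> play_rows([
  [0.3, -160, 145, 0, 0, 0, 0],
  [0.3, -160, 145, 0, 0, 0, 0],
  [0.3, -160, 145, 0, 0, 0, 0],
  [0.3, -160, 145, 0, 0, 0, 0],
  [0.3, -160, 145, 0, 0, 0, 0],
])

```text
clock: 2.6
position: [0.5183, 0.0203, 0.2039]
ee_rot: [2.271, 2.167, 0.002]
force: [-1.3, 0.1, 0.0]
width: 0.661
```

```bash
cat >> h.py <<'E'
case=(.5574,.0310,np.radians(-2.4)); JY=87.6
E
python3 - <<'E'
from h import *
go(C(-104,0,130,case),JY); go(C(-104,0,76,case),JY)
p=shot('top');cv2.imwrite('pics/t1.png',cv2.resize(p['img'][150:300,300:460],None,fx=4,fy=4,interpolation=cv2.INTER_CUBIC))
E
```

```text
row [12.1, -65.7, 73.7] [0.003, 0.001, -0.005] nrot 0.0 j [-0.4, 0.28, 0.32, 1.88, -0.11, 0.99, 1.49]
row [12.1, -65.9, 127.7] [0.003, 0.001, -0.005] nrot 0.0 j [-0.4, 0.28, 0.32, 1.88, -0.11, 0.99, 1.49]
```

>>> play_rows([
  [0.3, 12, -40, 0, 0, 0, 0],
  [0.3, 12, -66, 10, 0, 0, 0],
  [0.3, 12, -66, 50, 0, 0, 0],
  [0.3, 12, -66, 74, 0, 0, 0],
  [0.3, 12, -66, 74, 0, 0, 0],
  [0.3, 12, -66, 74, 0, 0, 0],
])

```text
clock: 3.25
position: [0.4538, 0.0348, 0.13]
ee_rot: [2.272, 2.165, 0.001]
force: [0.7, 0.0, 1.1]
width: 0.652
```

```bash
python3 - <<'E'
from h import *
go(C(-104,0,76,case),JY)
a=[shot(n) for n in('top','side')]
q=[cv2.resize(p['img'][r[0]:r[0]+110,r[1]:r[1]+130],None,fx=3,fy=3,interpolation=cv2.INTER_CUBIC) for p,r in zip(a,((170,310),(200,220)))]
cv2.imwrite('pics/t2.png',np.hstack(q))
E
```

```text
row [0.6, -0.5, 54.0] [0.003, 0.002, -0.006] nrot 0.0 j [-0.44, 0.28, 0.3, 2.11, -0.11, 0.76, 1.45]
```

View pics/t2.png

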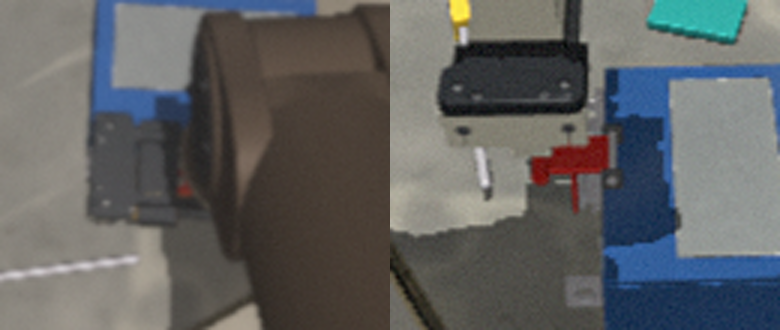

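```bash
python3 - <<'E'
from h import *
p=load('side0'); print((pix(p,[[.454,.004,.13],[.454,.0354,.13],C(-104,-20,91.5,case),C(-104,20,91.5,case)])-[220,200])*3+[390,0])
E
```

```text
[[533.32186486 149.59442216]
 [533.89396256 111.26950771]
 [535.80641946 177.23320423]
 [538.98748087 129.80308081]]
```

>>> play_rows([
  [0.3, 0.6, -0.5, 25, 0, 0, 0],
  [0.3, 0.6, -0.5, 45, 0, 0, 0],
  [0.3, 0.6, -0.5, 54, 0, 0, 0],
  [0.3, 0.6, -0.5, 54, 0, 0, 0],
  [-0.5, 0.6, -0.5, 54, 0, 0, 0],
  [-0.5, 0.6, -0.5, 54, 0, 0, 0],
  [-0.5, 0.6, -0.5, 54, 0, 0, 0],
  [-0.5, 0.6, -0.5, 54, 0, 0, 0],
], force=25)

```text
clock: 4.15
position: [0.455, 0.0352, 0.0774]
ee_rot: [2.27, 2.164, 0.006]
force: [-0.4, -2.1, 3.7]
width: 0.429
```

```bash
python3 - <<'E'
import numpy as np
for p in(.1,.25,.4,.55):print('p',p,round(45*(1-np.cos(p)),1),round(-45*np.sin(p),1))
for t in np.arange(0,1.9,.15):
    a=.2515+t;print(round(t,2),round(65-166.3*np.cos(a)+104,1),-round(75.5+166.3*np.sin(a)-91.5,1))
E
```

```text
p 0.1 0.2 -4.5
p 0.25 1.4 -11.1
p 0.4 3.6 -17.5
p 0.55 6.6 -23.5
0.0 7.9 -25.4
0.15 15.9 -49.0
0.3 27.4 -71.1
0.45 42.0 -91.3
0.6 59.4 -109.1
0.75 79.4 -124.1
0.9 101.3 -135.9
1.05 124.8 -144.3
1.2 149.2 -149.1
1.35 174.1 -150.2
1.5 198.9 -147.6
1.65 223.0 -141.3
1.8 245.9 -131.5
```

>>> play_rows([
  [-0.5, 0, 0, -4, 0, 0, 0],
  [-0.5, 0, 1, -8, 0, 0, 0],
  [-0.5, 0, 2, -13, 0, 0, 0],
  [-0.5, 0, 3, -17, 0, 0, 0],
  [-0.5, 0, 5, -21, 0, 0, 0],
  [-0.5, 0, 6, -23, 0, 0, 0],
  [-0.5, 0, 6, -23, 0, 0, 0],
])

```text
clock: 4.85
position: [0.4582, 0.0349, 0.1003]
ee_rot: [2.273, 2.166, 0.0]
force: [-8.3, -1.5, -0.5]
width: 0.428
```

>>> play_rows([
  [-0.5, 0, 5, -5, 0, 0, 0],
  [-0.5, 0, 12, -26, 0, 0, 0],
  [-0.5, 0, 24, -48, 0, 0, 0],
  [-0.5, 0, 38, -68, 0, 0, 0],
  [-0.5, 0, 56, -86, 0, 0, 0],
  [-0.5, 0, 76, -101, 0, 0, 0],
  [-0.5, 0, 98, -113, 0, 0, 0],
  [-0.5, 0, 121, -121, 0, 0, 0],
  [-0.5, 0, 121, -121, 0, 0, 0],
])

```text
clock: 5.75
position: [0.5821, 0.0298, 0.2243]
ee_rot: [2.271, 2.165, 0.007]
force: [-3.5, 1.6, 12.6]
width: 0.428
```

>>> play_rows([
  [-0.5, 0, 12, -5, 0, 0, 0],
  [-0.5, 0, 24, -7, 0, 0, 0],
  [-0.5, 0, 37, -8, 0, 0, 0],
  [-0.5, 0, 49, -8, 0, 0, 0],
  [-0.5, 0, 61, -7, 0, 0, 0],
  [-0.5, 0, 74, -5, 0, 0, 0],
  [-0.5, 0, 86, -2, 0, 0, 0],
  [-0.5, 0, 98, 2, 0, 0, 0],
  [-0.5, 0, 110, 7, 0, 0, 0],
  [-0.5, 0, 119, 11, 0, 0, 0],
])

```text
clock: 6.75
position: [0.7031, 0.0248, 0.2153]
ee_rot: [2.269, 2.165, 0.012]
force: [-3.4, 2.5, 8.5]
width: 0.429
```

```bash
python3 - <<'E'
from h import *
print(arm.observe()['force'],arm.observe()['joints'])
p=shot('side');cv2.imwrite('pics/s3.png',p['img'][100:340,180:480])
E
```

```text
[-3.41379678  2.50976925  8.53330431] [-0.30602358  0.57793568  0.32620463  1.39792911 -0.19064854  1.1871046
  1.5643271 ]
```

View pics/s3.png

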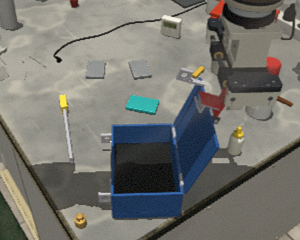

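The lid stands well open with the inside visible. I'll release the roll, then retreat upward.

>>> play_rows([
  [0.4, 0, 0, 0, 0, 0, 0],
  [0.4, 0, 0, 0, 0, 0, 0],
  [0.4, 0, 0, 0, 0, 0, 0],
  [0.4, 0, 0, -30, 0, 0, 0],
  [0.4, 0, 0, -70, 0, 0, 0],
  [0.4, 0, 0, -90, 0, 0, 0],
  [0.4, 0, 0, -90, 0, 0, 0],
])

```text
clock: 7.5
position: [0.7044, 0.0243, 0.3088]
ee_rot: [2.266, 2.161, 0.019]
force: [0.5, 0.2, 0.3]
width: 0.698
```

```bash
python3 - <<'E'
from h import *
p=shot('top'); b=[arm.look_for(p,'block_1')]
for o in b[0]:
    q=np.array(o['box'])*[640,400,640,400];print(o['score'],q.round(),planez(p,*(q[:2]+q[2:]/2),.009).round(3))
W=cloud(p);m=(abs(W[...,1]-.03)<.1)&(W[...,0]>.55)&(W[...,2]>.1)
# block corner centre for pick
go((.462,.414,.10),-2.5); go((.584,.407,.10),8)
p=shot('side');
for o in arm.look_for(p,'block_1'):
    q=np.array(o['box'])*[640,400,640,400];print(o['score'],q.round(),planez(p,*(q[:2]+q[2:]/2),.009).round(3))
E
```

```text
0.79 [211. 224.  30.  23.] [0.455 0.409 0.009]
0.76 [214. 172.  33.  27.] [0.584 0.404 0.009]
0.56 [270. 175.  30.  30.] [0.576 0.263 0.009]
row [377.3, -261.0, 202.6] [0.007, -0.009, 1.567] nrot 10.5 j [-0.31, 0.53, 0.34, 1.26, -0.18, 1.37, 1.55]
row [376.1, -138.8, 203.8] [0.007, -0.008, 1.384] nrot 9.2 j [-0.31, 0.53, 0.34, 1.26, -0.18, 1.37, 1.55]
0.87 [267. 160.  18.  21.] [0.464 0.399 0.009]
0.76 [305. 193.  36.  23.] [0.578 0.254 0.009]
0.61 [306. 158.  25.  22.] [0.582 0.398 0.009]
```

>>> play_rows([
  [0.6, 40, -15, 0, 0, 0, 0.14],
  [0.6, 85, -32, 0, 0, 0, 0.3],
  [0.6, 130, -48, 0, 0, 0, 0.45],
  [0.6, 180, -66, 30, 0, 0, 0.6],
  [0.6, 220, -81, 60, 0, 0, 0.75],
  [0.6, 270, -100, 100, 0, 0, 0.9],
  [0.6, 320, -118, 150, 0, 0, 1.05],
  [0.6, 376, -139, 190, 0, 0, 1.2],
  [0.6, 376, -139, 204, 0, 0, 1.35],
  [0.6, 376, -139, 204, 0.007, -0.008, 1.43],
])

```text
clock: 8.7
position: [0.5789, 0.4099, 0.0944]
ee_rot: [3.137, 0.143, -0.011]
force: [-0.3, 0.5, 0.7]
width: 0.802
```

```bash
python3 - <<'E'
from h import *
go((.5845,.406,.05),5.5);go((.5845,.406,.003),5.5)
p=shot('top');cv2.imwrite('pics/t4.png',np.hstack([cv2.resize(p['img'][140:260,180:330],None,fx=2.6,fy=2.6,interpolation=cv2.INTER_CUBIC),cv2.resize(shot('side')['img'][120:240,230:380],None,fx=2.6,fy=2.6,interpolation=cv2.INTER_CUBIC)]))
E
```

```text
row [5.6, 4.3, 44.4] [0.001, 0.007, -0.005] nrot 0.1 j [-1.02, 0.75, 0.57, 1.51, -0.45, 1.03, -0.24]
row [5.9, 4.2, 91.4] [0.001, 0.007, -0.005] nrot 0.1 j [-1.02, 0.75, 0.57, 1.51, -0.45, 1.03, -0.24]
```

View pics/t4.png

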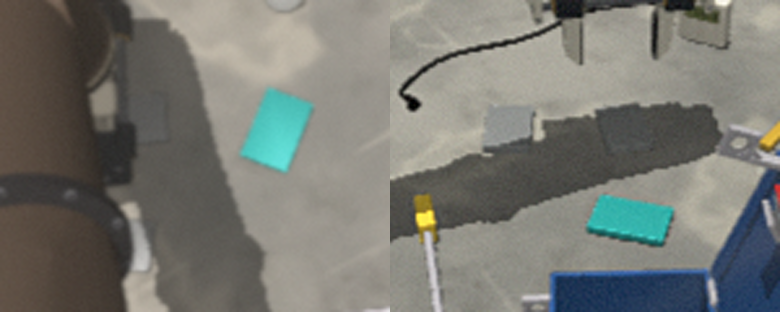

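>>> play_rows([
  [0.8, 6, 4, 40, 0, 0.007, 0],
  [0.8, 6, 4, 75, 0, 0.007, 0],
  [0.8, 6, 4, 91, 0, 0.007, 0],
  [0.8, 6, 4, 91, 0, 0.007, 0],
  [0.8, 6, 4, 91, 0, 0.007, 0],
  [-0.5, 6, 4, 91, 0, 0.007, 0],
  [-0.5, 6, 4, 91, 0, 0.007, 0],
  [-0.5, 6, 4, 91, 0, 0.007, 0],
  [-0.5, 6, 4, 91, 0, 0.007, 0],
  [-0.5, 6, 4, 91, 0, 0.007, 0],
], force=40)

```text
clock: 9.8
position: [0.5822, 0.4074, 0.0012]
ee_rot: [3.135, 0.153, -0.006]
force: [0.5, 0.8, -0.5]
width: 0.539
```

>>> play_rows([
  [-0.5, 0, 0, -40, 0, 0, 0],
  [-0.5, 0, 0, -90, 0, 0, 0],
  [-0.5, 0, 0, -140, 0, 0, 0],
  [-0.5, 0, 0, -150, 0, 0, 0],
])

```text
clock: 10.2
position: [0.5859, 0.4089, 0.158]
ee_rot: [-3.136, -0.153, -0.006]
force: [0.1, 0.3, -0.7]
width: 0.542
```

```bash
python3 - <<'E'
from h import *
print(arm.observe()['width']);go(C(-8,0,150,case),JY)
p=shot('side');
for o in arm.look_for(p,'block_1'):
    q=np.array(o['box'])*[640,400,640,400];print(o['score'],q.round(),planez(p,*(q[:2]+q[2:]/2),.009).round(3))
E
```

```text
0.5419269299753673
row [-73.1, 372.2, 7.0] [0.002, -0.005, -1.431] nrot 9.5 j [-1.03, 0.69, 0.61, 1.44, -0.41, 1.13, -0.26]
0.71 [312. 107.  23.  21.] [0.621 0.68  0.009]
0.65 [264. 156.  20.  24.] [0.459 0.412 0.009]
0.58 [305. 193.  37.  24.] [0.581 0.251 0.009]
```

>>> play_rows([
  [-0.5, -8, 40, 0, 0, 0, -0.14],
  [-0.5, -16, 80, 0, 0, 0, -0.29],
  [-0.5, -24, 120, 0, 0, 0, -0.43],
  [-0.5, -32, 160, 0, 0, 0, -0.58],
  [-0.5, -40, 205, 0, 0, 0, -0.72],
  [-0.5, -49, 250, 0, 0, 0, -0.87],
  [-0.5, -57, 290, 0, 0, 0, -1.01],
  [-0.5, -65, 330, 0, 0, 0, -1.16],
  [-0.5, -73, 372, 7, 0, 0, -1.3],
  [-0.5, -73, 372, 7, 0.002, -0.005, -1.43],
])

```text
clock: 11.3
position: [0.5448, 0.0236, 0.1443]
ee_rot: [-2.27, -2.169, 0.018]
force: [-0.1, 0.6, -0.7]
width: 0.54
```

```bash
python3 - <<'E'
from h import *
print(arm.observe()['width']);go(C(-8,0,26,case),JY)
p=shot('side');cv2.imwrite('pics/s5.png',cv2.resize(p['img'][150:340,220:440],None,fx=2,fy=2))
E
```

```text
0.5399879227896814
row [8.7, 5.4, 118.2] [-0.01, 0.006, -0.004] nrot 0.1 j [-0.36, 0.4, 0.29, 1.88, -0.14, 0.89, 1.52]
```

View pics/s5.png

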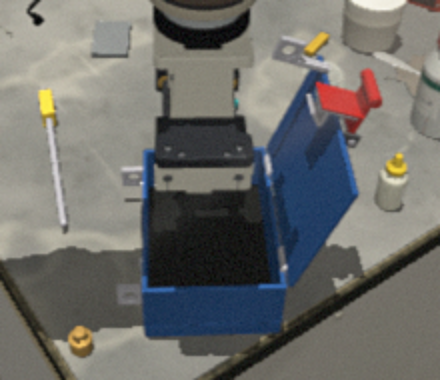

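>>> play_rows([
  [-0.5, 9, 5, 30, -0.01, 0.006, 0],
  [-0.5, 9, 5, 70, -0.01, 0.006, 0],
  [-0.5, 9, 5, 105, -0.01, 0.006, 0],
  [-0.5, 9, 5, 121, -0.01, 0.006, 0],
  [-0.5, 9, 5, 121, -0.01, 0.006, 0],
  [-0.5, 9, 5, 121, -0.01, 0.006, 0],
  [0.5, 9, 5, 121, -0.01, 0.006, 0],
  [0.5, 9, 5, 121, -0.01, 0.006, 0],
  [0.5, 9, 5, 121, -0.01, 0.006, 0],
  [0.5, 9, 5, 100, -0.01, 0.006, 0],
])

```text
clock: 12.35
position: [0.5481, 0.0356, 0.0428]
ee_rot: [-2.258, -2.18, 0.003]
force: [0.0, -0.2, 0.3]
width: 0.751
```

>>> play_rows([
  [0.5, 0, 0, -40, 0, 0, 0],
  [0.5, 0, 0, -90, 0, 0, 0],
  [0.5, 0, 0, -140, 0, 0, 0],
  [0.5, 0, 0, -140, 0, 0, 0],
])

```text
clock: 12.75
position: [0.5525, 0.0356, 0.1895]
ee_rot: [2.259, 2.179, 0.012]
force: [0.3, -0.6, 0.4]
width: 0.749
```

```bash
python3 - <<'E'
from h import *
s=arm.observe();print(s['width'],s['position'])
p=shot('side');
for o in arm.look_for(p,'block_1'):
    q=np.array(o['box'])*[640,400,640,400];print(o['score'],q.round(),planez(p,*(q[:2]+q[2:]/2),.009).round(3))
go((.4615,.414,.10),-4)
cv2.imwrite('pics/s6.png',cv2.resize(p['img'][220:330,280:380],None,fx=4,fy=4))
E
```

```text
0.7488358275253676 [0.55247024 0.03558412 0.18951932]
0.78 [268. 161.  17.  20.] [0.464 0.398 0.009]
0.6 [299. 259.  39.  24.] [0.55  0.046 0.009]
row [374.8, -101.1, 84.8] [0.001, -0.002, -1.536] nrot 10.2 j [-0.39, 0.36, 0.3, 1.83, -0.13, 0.97, 1.5]
```

View pics/s6.png

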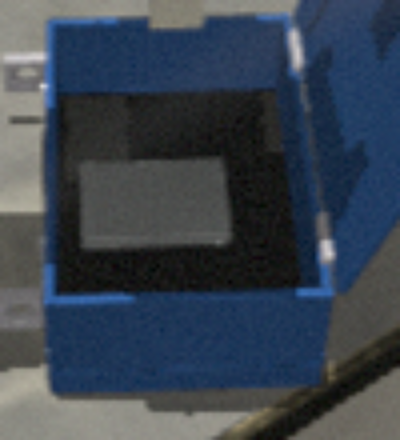

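Block 1 lies flat on the case floor. Next is the second block.

>>> play_rows([
  [0.7, 40, -10, 0, 0, 0, 0.15],
  [0.7, 80, -20, 0, 0, 0, 0.3],
  [0.7, 120, -32, 0, 0, 0, 0.45],
  [0.7, 165, -43, 0, 0, 0, 0.6],
  [0.7, 210, -55, 0, 0, 0, 0.75],
  [0.7, 250, -66, 20, 0, 0, 0.9],
  [0.7, 290, -77, 40, 0, 0, 1.05],
  [0.7, 330, -90, 60, 0, 0, 1.2],
  [0.7, 375, -101, 85, 0, 0, 1.35],
  [0.7, 375, -101, 85, 0, 0, 1.5],
])

```text
clock: 13.85
position: [0.4556, 0.4197, 0.0943]
ee_rot: [3.14, 0.061, -0.01]
force: [-0.1, 0.7, -1.0]
width: 0.85
```

```bash
python3 - <<'E'
from h import *
go((.4615,.414,.003),-4)
p=shot('side');
for o in arm.look_for(p,'block_1'):
    q=np.array(o['box'])*[640,400,640,400];print(o['score'],q.round(),planez(p,*(q[:2]+q[2:]/2),.009).round(3))
E
```

```text
row [6.2, 5.9, 91.3] [0.001, 0.007, 0.108] nrot 0.7 j [-1.18, 0.6, 0.53, 1.76, -0.38, 0.89, -0.44]
0.82 [307. 196.  34.  21.] [0.581 0.246 0.009]
0.64 [265. 157.  18.  24.] [0.457 0.407 0.009]
0.6 [299. 258.  41.  25.] [0.551 0.047 0.009]
```

>>> play_rows([
  [0.8, 6, 6, 40, 0, 0.007, 0.108],
  [0.8, 6, 6, 75, 0, 0.007, 0.108],
  [0.8, 6, 6, 91, 0, 0.007, 0.108],
  [0.8, 6, 6, 91, 0, 0.007, 0.108],
  [0.8, 6, 6, 91, 0, 0.007, 0.108],
  [-0.5, 6, 6, 91, 0, 0.007, 0.108],
  [-0.5, 6, 6, 91, 0, 0.007, 0.108],
  [-0.5, 6, 6, 91, 0, 0.007, 0.108],
  [-0.5, 6, 6, 91, 0, 0.007, 0.108],
  [-0.5, 6, 6, 91, 0, 0.007, 0.108],
], force=40)

```text
clock: 14.95
position: [0.465, 0.409, 0.0061]
ee_rot: [3.138, -0.111, 0.006]
force: [-2.5, 0.1, 3.2]
width: 0.531
```

>>> play_rows([
  [-0.5, 0, 0, -40, 0, 0, 0],
  [-0.5, 0, 0, -90, 0, 0, 0],
  [-0.5, 0, 0, -140, 0, 0, 0],
  [-0.5, 0, 0, -150, 0, 0, 0],
])

```text
clock: 15.35
position: [0.4672, 0.4107, 0.1619]
ee_rot: [-3.136, 0.112, -0.015]
force: [0.8, 0.5, -1.8]
width: 0.529
```

```bash
python3 - <<'E'
from h import *
print(arm.observe()['width']);go(C(-8,0,150,case),JY)
p=shot('side');
for o in arm.look_for(p,'block_1'):
    q=np.array(o['box'])*[640,400,640,400];print(o['score'],q.round(),planez(p,*(q[:2]+q[2:]/2),.009).round(3))
E
```

```text
0.5289564185151366
row [108.8, 372.6, 11.3] [-0.011, -0.004, 1.542] nrot 10.3 j [-1.22, 0.53, 0.61, 1.71, -0.35, 1.01, -0.56]
0.94 [308. 193.  32.  23.] [0.58  0.251 0.009]
0.87 [265. 109.  22.  19.] [0.466 0.682 0.009]
0.61 [298. 261.  41.  23.] [0.551 0.043 0.009]
```

>>> play_rows([
  [-0.5, 12, 40, 0, 0, 0, -0.14],
  [-0.5, 24, 80, 0, 0, 0, -0.29],
  [-0.5, 36, 120, 0, 0, 0, -0.43],
  [-0.5, 48, 160, 0, 0, 0, -0.58],
  [-0.5, 60, 205, 0, 0, 0, -0.72],
  [-0.5, 72, 250, 0, 0, 0, -0.87],
  [-0.5, 85, 290, 0, 0, 0, -1.01],
  [-0.5, 97, 330, 0, 0, 0, -1.16],
  [-0.5, 109, 372, 5, 0, 0, -1.3],
  [-0.5, 109, 372, 5, 0, 0, -1.45],
])

```text
clock: 16.45
position: [0.5472, 0.0237, 0.151]
ee_rot: [2.423, 1.993, 0.001]
force: [-0.3, 0.2, -1.0]
width: 0.527
```

```bash
python3 - <<'E'
from h import *
print(arm.observe()['width']);go(C(-8,0,37,case),JY)
E
```

```text
0.5267743168882745
row [8.2, 0.3, 114.0] [0.004, 0.002, -0.152] nrot 1.0 j [-0.37, 0.39, 0.31, 1.88, -0.14, 0.89, 1.38]
```

>>> play_rows([
  [-0.5, 8, 0, 20, 0, 0, -0.15],
  [-0.5, 8, 0, 50, 0, 0, -0.15],
  [-0.5, 8, 0, 90, 0, 0, -0.15],
  [-0.5, 8, 0, 114, 0, 0, -0.15],
  [-0.5, 8, 0, 114, 0, 0, -0.15],
  [-0.5, 8, 0, 114, 0, 0, -0.15],
  [0.4, 8, 0, 114, 0, 0, -0.15],
  [0.4, 8, 0, 114, 0, 0, -0.15],
  [0.4, 8, 0, 114, 0, 0, -0.15],
  [0.4, 8, 0, 95, 0, 0, -0.15],
])

```text
clock: 17.45
position: [0.5478, 0.0313, 0.0551]
ee_rot: [2.268, 2.17, -0.003]
force: [-1.2, 0.6, 0.3]
width: 0.7
```

>>> play_rows([
  [0.4, 0, 0, -40, 0, 0, 0],
  [0.4, 0, 0, -90, 0, 0, 0],
  [0.4, 0, 0, -140, 0, 0, 0],
  [0.4, 0, 0, -190, 0, 0, 0],
  [0.4, 0, 0, -220, 0, 0, 0],
  [0.4, 0, 0, -220, 0, 0, 0],
])

```text
clock: 18.05
position: [0.55, 0.0321, 0.2805]
ee_rot: [2.264, 2.167, 0.01]
force: [1.0, -1.1, -0.9]
width: 0.698
```

```bash
python3 - <<'E'
from h import *
s=arm.observe();print(s['width'],s['position'])
p=shot('side');
for o in arm.look_for(p,'block_1'):
    q=np.array(o['box'])*[640,400,640,400];print(o['score'],q.round(),planez(p,*(q[:2]+q[2:]/2),.009).round(3))
W=cloud(p);x,y,z=W[...,0],W[...,1],W[...,2]
m=(x>.5)&(x<.6)&(abs(y-.03)<.06)&(z<.06)&(z>.005);print('block tops z',np.percentile(z[m],[5,50,95]))
m=(y>-.03)&(y<.1)&(x>.62)&(x<.75)&(z>.09)&(z<.26)
H=cv2.cvtColor(p['img'],cv2.COLOR_BGR2HSV); r=m&((H[...,0]<8)|(H[...,0]>172))&(H[...,1]>140)
print('paddle',[np.percentile(W[r][:,i],[2,50,98]).round(3) for i in range(3)])
b=m&(H[...,0]>100)&(H[...,0]<130);print('lid fit dx/dz',np.polyfit(z[b],x[b],1))
cv2.imwrite('pics/s7.png',cv2.resize(p['img'][190:330,260:400],None,fx=3.5,fy=3.5))
E
```

```text
0.6975200796049393 [0.54996798 0.03205355 0.28047496]
0.78 [298. 258.  37.  26.] [0.546 0.048 0.009]
block tops z [0.01814644 0.02084404 0.0379318 ]
paddle [array([0.651, 0.679, 0.696]), array([0.006, 0.021, 0.041]), array([0.195, 0.219, 0.235])]
lid fit dx/dz [0.30079554 0.60328789]
```

View pics/s7.png

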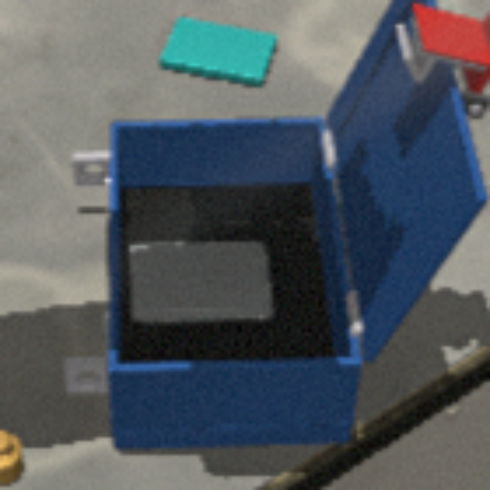

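Both blocks lie stacked flat, with the top at 38 mm, and the lid is at about 1.86 rad. Now I'll grip the paddle roll again to swing it down.

```bash
python3 - <<'E'
from h import *
th=1.86;P=lambda t:np.array([65-169.8*np.cos(.0944+t),75.5+169.8*np.sin(.0944+t)])
p0=P(th);print(p0);go(C(p0[0],0,p0[1]+50,case),JY);go(C(p0[0],0,p0[1]-17,case),JY)
for t in[1.86,1.7,1.55,1.4,1.25,1.1,.95,.8,.65,.5,.4,.3,.2,.12,.06,.03]:
    d=P(t)-p0;print(t,d.round(0)*[1,-1])
E
```

```text
[128.55013885 232.9592641 ]
row [-0.4, 138.3, -6.7] [0.003, 0.002, -0.002] nrot 0.0 j [-0.39, 0.27, 0.3, 1.71, -0.08, 1.17, 1.46]
row [-0.3, 138.1, 60.3] [0.003, 0.002, -0.002] nrot 0.0 j [-0.39, 0.27, 0.3, 1.71, -0.08, 1.17, 1.46]
1.86 [ 0. -0.]
1.7 [-26.  -8.]
1.55 [-51. -12.]
1.4 [-77. -12.]
1.25 [-102.   -8.]
1.1 [-126.   -0.]
0.95 [-149.   11.]
0.8 [-170.   25.]
0.65 [-188.   42.]
0.5 [-204.   62.]
0.4 [-213.   77.]
0.3 [-220.   92.]
0.2 [-226.  108.]
0.12 [-229.  121.]
0.06 [-231.  131.]
0.03 [-232.  136.]
```

>>> play_rows([
  [0.3, 0, 40, -8, 0, 0, 0],
  [0.3, 0, 90, -10, 0, 0, 0],
  [0.3, 0, 138, -7, 0, 0, 0],
  [0.3, 0, 138, -7, 0, 0, 0],
  [0.3, 0, 138, 30, 0, 0, 0],
  [0.3, 0, 138, 60, 0, 0, 0],
  [0.3, 0, 138, 60, 0, 0, 0],
  [-0.5, 0, 138, 60, 0, 0, 0],
  [-0.5, 0, 138, 60, 0, 0, 0],
  [-0.5, 0, 138, 60, 0, 0, 0],
], force=20)

```text
clock: 19.15
position: [0.6866, 0.0258, 0.2181]
ee_rot: [2.266, 2.169, 0.004]
force: [0.4, -1.3, -0.2]
width: 0.44
```

>>> play_rows([
  [-0.5, 0, 0, 0, 0, 0, 0],
  [-0.5, 0, 0, 0, 0, 0, 0],
])

```text
clock: 19.35
position: [0.6862, 0.0257, 0.2184]
ee_rot: [2.266, 2.169, 0.003]
force: [-2.7, 0.1, -1.5]
width: 0.433
```

>>> play_rows([
  [-0.5, 0, -13, -5, 0, 0, 0],
  [-0.5, 0, -26, -8, 0, 0, 0],
  [-0.5, 0, -51, -12, 0, 0, 0],
  [-0.5, 0, -77, -12, 0, 0, 0],
  [-0.5, 0, -102, -8, 0, 0, 0],
  [-0.5, 0, -126, 0, 0, 0, 0],
  [-0.5, 0, -149, 11, 0, 0, 0],
  [-0.5, 0, -149, 11, 0, 0, 0],
])

```text
clock: 20.15
position: [0.5345, 0.0319, 0.2072]
ee_rot: [2.267, 2.169, 0.002]
force: [-8.5, -1.7, 10.1]
width: 0.434
```

>>> play_rows([
  [-0.5, 0, -18, 14, 0, 0, 0],
  [-0.5, 0, -36, 31, 0, 0, 0],
  [-0.5, 0, -52, 51, 0, 0, 0],
  [-0.5, 0, -61, 66, 0, 0, 0],
  [-0.5, 0, -68, 81, 0, 0, 0],
  [-0.5, 0, -74, 97, 0, 0, 0],
  [-0.5, 0, -77, 110, 0, 0, 0],
  [-0.5, 0, -78, 117, 0, 0, 0],
  [-0.5, 0, -78, 117, 0, 0, 0],
])

```text
clock: 21.05
position: [0.4554, 0.035, 0.0896]
ee_rot: [2.269, 2.171, -0.001]
force: [-5.5, -0.7, -1.4]
width: 0.433
```

```bash
python3 - <<'E'
from h import *
p=shot('side');cv2.imwrite('pics/s8.png',cv2.resize(p['img'][190:330,230:400],None,fx=3,fy=3));print(arm.observe()['force'])
E
```

```text
[-5.2902873  -0.13912691 -0.86438367]
```

View pics/s8.png

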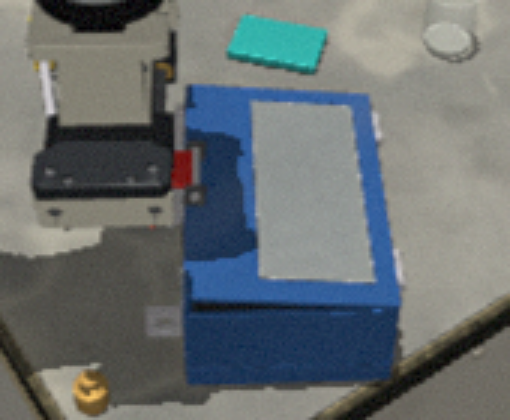

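>>> play_rows([
  [0.6, 0, 0, 0, 0, 0, 0],
  [0.6, 0, 0, 0, 0, 0, 0],
  [0.6, 0, 0, 0, 0, 0, 0],
  [0.6, 0, 0, -40, 0, 0, 0],
  [0.6, 0, 0, -70, 0, 0, 0],
  [0.6, 0, 25, -70, 0, 0, 0],
  [0.6, 0, 52, -70, 0, 0, 0],
  [0.6, 0, 52, -50, 0, 0, 0],
  [0.6, 0, 52, -30, 0, 0, 0],
  [0.6, 0, 52, -15, 0, 0, 0],
])

```text
clock: 22.1
position: [0.5077, 0.0328, 0.104]
ee_rot: [2.269, 2.17, -0.001]
force: [0.6, 0.5, 0.2]
width: 0.802
```

```bash
python3 - <<'E'
from h import *
s=arm.observe();print(s['force'],s['width']);go(C(-50,0,82,case),JY)
E
```

```text
[0.59028949 0.52943208 0.1506271 ] 0.8022667603867079
row [0.3, -0.3, 22.0] [0.001, 0.002, -0.002] nrot 0.0 j [-0.38, 0.4, 0.27, 2.01, -0.15, 0.75, 1.51]
```

>>> play_rows([
  [0.6, 0, 0, 6, 0, 0, 0],
  [0.6, 0, 0, 12, 0, 0, 0],
  [0.6, 0, 0, 17, 0, 0, 0],
  [0.6, 0, 0, 20, 0, 0, 0],
  [0.6, 0, 0, 22, 0, 0, 0],
  [0.6, 0, 0, 24, 0, 0, 0],
  [0.6, 0, 0, 24, 0, 0, 0],
])

```text
clock: 22.8
position: [0.5084, 0.0329, 0.0816]
ee_rot: [2.268, 2.17, 0.002]
force: [-6.2, -0.2, 19.8]
width: 0.8
```

>>> play_rows([
  [0.6, 0, 0, 1.5, 0, 0, 0],
  [0.6, 0, 0, 1.5, 0, 0, 0],
  [0.6, 0, 0, -30, 0, 0, 0],
  [0.6, 0, 0, -75, 0, 0, 0],
  [0.6, 40, -40, -100, 0, 0, 0],
  [0.6, 80, -60, -100, 0, 0, 0],
  [0.6, 120, -70, -100, 0, 0, 0.15],
  [0.6, 170, -90, -100, 0, 0, 0.3],
  [0.6, 220, -110, -100, 0, 0, 0.45],
  [0.6, 250, -120, -100, 0, 0, 0.6],
])

```text
clock: 23.8
position: [0.4028, 0.2785, 0.1817]
ee_rot: [2.764, 1.49, 0.005]
force: [1.2, 0.2, -0.4]
width: 0.797
```

```bash
python3 - <<'E'
from h import *
a=shot('side');t=shot('top')
W=cloud(a);x,y,z=W[...,0],W[...,1],W[...,2]
H=cv2.cvtColor(a['img'],cv2.COLOR_BGR2HSV)
m=(x>.49)&(x<.63)&(abs(y-.03)<.085)&(z>.07)&(z<.12)&(H[...,0]>100)&(H[...,0]<130)
A=np.c_[x[m]-.62,y[m],np.ones(m.sum())];print('lid slope',np.linalg.lstsq(A,z[m],rcond=None)[0])
p=load('side0');W0=cloud(p);H0=cv2.cvtColor(p['img'],cv2.COLOR_BGR2HSV);m0=(W0[...,0]>.49)&(W0[...,0]<.63)&(abs(W0[...,1]-.03)<.085)&(W0[...,2]>.07)&(W0[...,2]<.12)&(H0[...,0]>100)&(H0[...,0]<130)
print('before',np.linalg.lstsq(np.c_[W0[m0][:,0]-.62,W0[m0][:,1],np.ones(m0.sum())],W0[m0][:,2],rcond=None)[0])
for (q,WW,HH) in(('now',W,H),('start',W0,H0)):
    r=(abs(WW[...,0]-.47)<.04)&(abs(WW[...,1]-.033)<.04)&(WW[...,2]>.05)&((HH[...,0]<8)|(HH[...,0]>172))&(HH[...,1]>140)
    print(q,'red',r.sum(),[np.percentile(WW[r][:,i],[2,50,98]).round(4) for i in range(3)])
for n,p in(('side',a),('top',t)):
    for o in arm.look_for(p,'locking_bar')[:3]+arm.look_for(p,'bar_handle')[:3]:
        q=np.array(o['box'])*[640,400,640,400];print(n,o['score'],q.round(),planez(p,*(q[:2]+q[2:]/2),.012).round(3))
cv2.imwrite('pics/s9.png',np.hstack([cv2.resize(a['img'][180:340,230:380],None,fx=2.6,fy=2.6,interpolation=cv2.INTER_CUBIC),cv2.resize(t['img'][150:310,260:420],None,fx=2.6,fy=2.6,interpolation=cv2.INTER_CUBIC)]))
E
```

```text
lid slope [-0.00209388  0.00319472  0.08022102]
before [-0.00290911  0.00275187  0.08016115]
now red 354 [array([0.4513, 0.4724, 0.4969]), array([0.0158, 0.0308, 0.0505]), array([0.0816, 0.0929, 0.097 ])]
start red 354 [array([0.4514, 0.4724, 0.4969]), array([0.0157, 0.0312, 0.0499]), array([0.0811, 0.0928, 0.097 ])]
side 0.54 [239. 192.  14.  73.] [0.393 0.179 0.012]
side 0.69 [242. 196.  12.  63.] [0.398 0.182 0.012]
top 0.55 [313. 253.  42.   9.] [0.403 0.134 0.012]
top 0.7 [342. 166.  75.  73.] [0.546 0.019 0.012]
top 0.67 [311. 255.  50.  10.] [0.398 0.128 0.012]
```

View pics/s9.png

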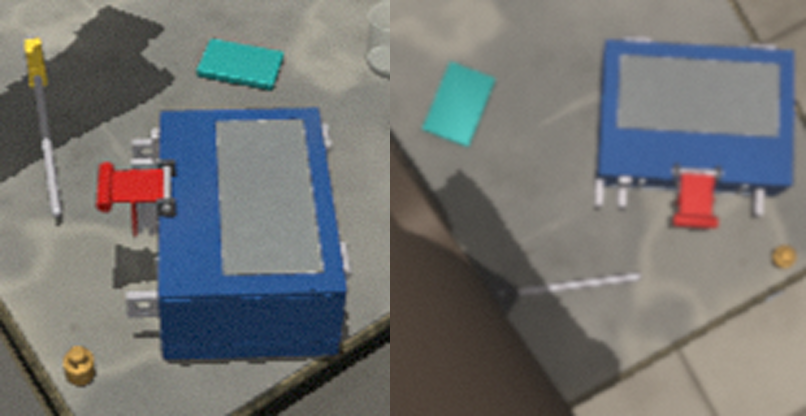

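The fitted lid plane and paddle match the shut start state. The bar hasn't moved, so I'll fetch it.

```bash
python3 - <<'E'
from h import *
go((.381,.267,.06),9);go((.381,.267,.005),9)
E
```

```text
row [-19.9, -14.7, 121.2] [0.003, -0.002, 0.838] nrot 5.6 j [-0.93, 0.26, 0.27, 1.98, -0.08, 0.91, 0.38]
row [-19.9, -14.9, 176.2] [0.003, -0.002, 0.838] nrot 5.6 j [-0.93, 0.26, 0.27, 1.98, -0.08, 0.91, 0.38]
```

>>> play_rows([
  [0, -20, -15, 10, 0, 0, 0.15],
  [0, -20, -15, 30, 0, 0, 0.3],
  [0, -20, -15, 50, 0, 0, 0.45],
  [0, -20, -15, 70, 0, 0, 0.6],
  [0, -20, -15, 90, 0, 0, 0.75],
  [0, -20, -15, 121, 0, 0, 0.838],
  [0, -20, -15, 121, 0, 0, 0.838],
  [0, -20, -15, 121, 0, 0, 0.838],
])

```text
clock: 24.9
position: [0.3811, 0.2657, 0.0605]
ee_rot: [3.129, 0.248, 0.003]
force: [0.3, 0.6, 0.5]
width: 0.499
```

```bash
python3 - <<'E'
from h import *
go((.381,.267,.005),9)
p=shot('side');H=cv2.cvtColor(p['img'],cv2.COLOR_BGR2HSV);W=cloud(p)
m=(abs(W[...,0]-.39)<.08)&(abs(W[...,1]-.24)<.1)&(H[...,0]>20)&(H[...,0]<38)&(H[...,1]>120);print(m.sum(),np.median(W[m],0),np.median(cloud(load('side0'))[m],0))
E
```

```text
row [-0.0, -1.4, 55.5] [0.003, -0.002, 0.001] nrot 0.0 j [-1.02, 0.42, 0.38, 2.16, -0.27, 0.6, -0.29]
158 [0.38371116 0.25504578 0.02356378] [0.38099569 0.27252758 0.01869738]
```

>>> play_rows([
  [0, 0, -1, 30, 0, 0, 0],
  [0, 0, -1, 50, 0, 0, 0],
  [0, 0, -1, 55, 0, 0, 0],
  [0, 0, -1, 55, 0, 0, 0],
  [-1, 0, -1, 55, 0, 0, 0],
  [-1, 0, -1, 55, 0, 0, 0],
  [-1, 0, -1, 55, 0, 0, 0],
  [-1, 0, -1, 55, 0, 0, 0],
  [-1, 0, -1, 55, 0, 0, 0],
  [-1, 0, -1, 55, 0, 0, 0],
], force=55)

```text
clock: 25.95
position: [0.3817, 0.2676, 0.0065]
ee_rot: [3.131, 0.249, 0.006]
force: [-0.7, -0.2, 6.1]
width: 0.168
```

>>> play_rows([
  [-1, 0, 0, -20, 0, 0, 0],
  [-1, 0, 0, -50, 0, 0, 0],
  [-1, 0, 0, -50, 0, 0, 0],
  [-1, 0, 0, -50, 0, 0, 0],
])

```text
clock: 26.35
position: [0.3816, 0.268, 0.0568]
ee_rot: [-3.131, -0.25, -0.007]
force: [0.6, 0.1, -0.8]
width: 0.166
```

```bash
cat >> h.py <<'E'
def rod(show=None):
    out={}
    for n in('top','side'):
        p=shot(n);out[n]=p
    return out
E
python3 - <<'E'
from h import *
s=arm.observe();print(s['width']*92,s['position'],s['force'])
o=rod()
go(C(-77,300,28,case),-2.4)
for n,p in o.items():
    T=pix(p,[s['position']]+[0,0,0.]) ;print(n,T)
cv2.imwrite('pics/b10.png',np.hstack([cv2.resize(o['side']['img'][160:300,210:350],None,fx=2.8,fy=2.8,interpolation=cv2.INTER_CUBIC),cv2.resize(o['top']['img'][180:320,260:400],None,fx=2.8,fy=2.8,interpolation=cv2.INTER_CUBIC)]))
E
```

```text
15.228843360859143 [0.38164821 0.26800857 0.05682363] [ 0.5805517   0.12792618 -0.77599672]
row [121.1, -48.0, 28.1] [0.001, -0.003, 0.201] nrot 1.3 j [-1.02, 0.43, 0.38, 2.16, -0.28, 0.59, -0.28]Traceback (most recent call last):
  File "<stdin>", line 6, in <module>
  File "h.py", line 18, in pix
    return cv2.projectPoints(np.array(X,float).reshape(-1,3),np.array(p['rvec'],float),np.array(p['tvec'],float),np.array(p['K']),None)[0].reshape(-1,2)
                             ~~~~~~~~^^^^^^^^^
ValueError: setting an array element with a sequence. The requested array has an inhomogeneous shape after 1 dimensions. The detected shape was (4,) + inhomogeneous part.
```

>>> play_rows([
  [-1, 20, -8, 0, 0, 0, 0.1],
  [-1, 50, -20, 5, 0, 0, 0.2],
  [-1, 80, -35, 10, 0, 0, 0.201],
  [-1, 110, -50, 20, 0, 0, 0.201],
  [-1, 121, -53, 26, 0.001, -0.003, 0.201],
  [-1, 121, -53, 26, 0.001, -0.003, 0.201],
  [-1, 121, -53, 26, 0.001, -0.003, 0.201],
])

```text
clock: 27.15
position: [0.491, 0.3374, 0.0291]
ee_rot: [3.139, -0.067, -0.004]
force: [-0.4, 0.1, -1.3]
width: 0.168
```

```bash
python3 - <<'E'
from h import *
s=arm.observe();print(s['width']*92,s['position'],s['force'])
go(C(-77,305,30.5,case),-2.4)
o=rod()
pts=[C(-77,y,36,case) for y in(285,200,112,90)]
for n,p in o.items(): print(n,pix(p,pts).round(1).tolist()); np.savez(n+'b.npz',**{k:p[k] for k in('img','depth','K','rvec','tvec')})
cv2.imwrite('pics/b10.png',np.hstack([cv2.resize(o['side']['img'][180:270,235:325],None,fx=4.3,fy=4.3,interpolation=cv2.INTER_CUBIC),cv2.resize(o['top']['img'][170:260,265:355],None,fx=4.3,fy=4.3,interpolation=cv2.INTER_CUBIC)]))
E
```

```text
15.413046697729769 [0.49096944 0.33740512 0.02911535] [-0.44292711  0.11172679 -1.26705029]
row [2.2, -1.6, -1.4] [0.002, 0.002, -0.001] nrot 0.0 j [-0.97, 0.64, 0.41, 1.86, -0.37, 0.72, -0.4]
top [[260.6, 219.7], [294.5, 221.8], [329.7, 223.9], [338.5, 224.4]]
side [[286.9, 180.9], [286.3, 203.0], [285.6, 229.3], [285.4, 236.5]]
```

View pics/b10.png

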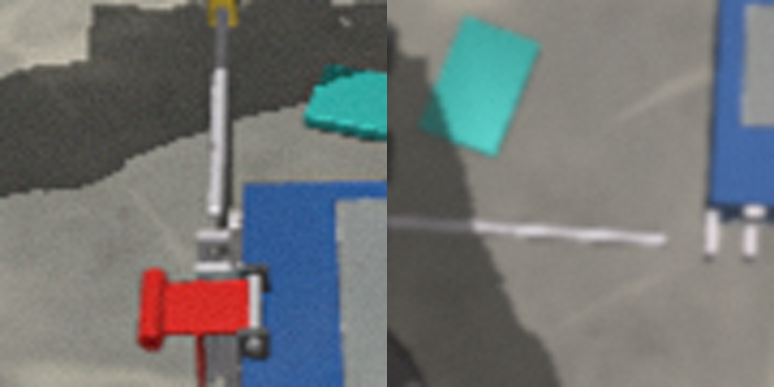

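```bash
cat >> h.py <<'E'
def rodline(pt,ps,sh):
    """rod in case coordinates: top image bright centroid per column (assuming z=36), top/side depth z"""
    inv=lambda w:(np.array([[np.cos(case[2]),np.sin(case[2])],[-np.sin(case[2]),np.cos(case[2])]])@((np.array(w)[:2]-case[:2])*1000))
    g=cv2.cvtColor(pt['img'],cv2.COLOR_BGR2GRAY).astype(float);r=[]
    for y in range(int(sh)-165,int(sh)-45,6):
        u,v=pix(pt,C(-77,y,36,case))[0];u=int(round(u));vs=np.arange(int(v)-5,int(v)+8);c=g[vs,u];w=np.clip(c-np.median(c)-12,0,None)
        if w.sum()>20: q=(w*vs).sum()/w.sum(); r.append([*inv(planez(pt,u,q,.036)),cloudz(pt,u,q)])
    r=np.array(r);k=np.polyfit(r[:,1],r[:,0],1);print('top x(y) slope',k[0],'x at tip',np.polyval(k,sh-192),'x at handle',np.polyval(k,sh),'std',np.std(r[:,0]-np.polyval(k,r[:,1])))
    g=cv2.cvtColor(ps['img'],cv2.COLOR_BGR2GRAY).astype(float);W=cloud(ps);R2=[]
    for v in range(int(pix(ps,C(-77,sh-50,36,case))[0][1]),int(pix(ps,C(-77,sh-185,36,case))[0][1])):
        y=np.interp(v,*zip(*[(pix(ps,C(-77,yy,36,case))[0][1],yy) for yy in range(int(sh),int(sh)-200,-10)]))
        u0=pix(ps,C(-77,y,36,case))[0][0];us=np.arange(int(u0)-8,int(u0)+9);c=g[v,us];w=np.clip(c-np.median(c)-12,0,None)
        zz=W[v,us,2]; ok=(zz>.015)&(zz<.06)
        if ok.any(): i=np.argmax(np.where(ok,zz,-1)); R2.append([y,*inv(W[v,us[ok]].mean(0)),np.median(zz[ok])*1000,(us[ok]).mean()-u0])
    R2=np.array(R2);print('side: n',len(R2));
    for a in np.array_split(R2,4): print(' case y %.0f x %.1f z %.1f du %.1f'%tuple(np.median(a[:,[2,1,3,4]],0)))
    print(' top z',np.round([np.median(a[:,2]) for a in np.array_split(r,4)],1))
def cloudz(p,u,v):
    return max(world(p,u,int(round(v))+k)[2] for k in(-1,0,1))*1000
E
python3 - <<'E'
from h import *
t,s=load('topb'),load('sideb')
rodline(t,s,305)
# lug profiles
g=cv2.cvtColor(t['img'],cv2.COLOR_BGR2GRAY)
print('exp lug top img',pix(t,[C(-65,87,48,case),C(-89,87,48,case),C(-89,87,24,case),C(-65,65,48,case),C(-89,65,24,case)]).round(1).tolist())
print(g[213:236,336:354])
E
```

```text
top x(y) slope 0.004781390744169938 x at tip -80.03232563690894 x at handle -79.11429861402831 std 0.39155410070926255
side: n 38
 case y 238 x -79.5 z 37.3 du -1.0
 case y 200 x -80.1 z 37.7 du -1.4
 case y 167 x -79.6 z 37.5 du -1.2
 case y 138 x -80.0 z 37.0 du -1.4
 top z [40.4 40.3 41.6 41.1]
exp lug top img [[340.2, 219.0], [339.7, 228.7], [339.3, 229.9], [349.1, 219.6], [348.0, 230.4]]
[[143 143 131 104  88  95  99 100 101  99  99  99 100  99  99 100 100  99]
 [143 140 127 102  87  96 100 102  99 101 100 102  99 100 100 101  99 101]
 [145 142 126  95  84  96 100 100 100 101 102 103  99  98 101 101  99  99]
 [144 142 120  86  78  90  93  94  97  93  96  98  96  98  99 100  98  97]
 [145 140 118  82  69  73  75  74  78  80  80  87 110 127 132 127 109  93]
 [145 142 123 107 106  93  77  64  62  65  66  94 153 194 198 186 149  96]
 [145 141 133 151 172 151 104  69  58  60  61  96 161 205 212 198 158  94]
 [146 141 139 172 202 176 117  75  67  75  81  89 122 147 151 143 119  82]
 [147 145 142 176 210 187 128  95  98 113 118 111 114 120 120 113 106  92]
 [147 147 148 183 214 197 157
[... 321 characters left out ...]
194 215 193 150 133 131]
 [144 144 152 187 210 192 158 145 143 141 142 158 193 214 191 151 132 131]
 [142 144 147 165 182 172 151 141 143 142 142 152 180 202 182 146 134 131]
 [142 140 132 123 134 142 142 143 143 142 140 135 142 153 148 139 132 132]
 [141 139 125 111 119 133 140 141 144 142 139 128 116 118 126 134 134 132]
 [143 138 134 130 132 138 138 140 142 143 141 135 131 128 133 135 136 134]
 [139 139 139 137 138 141 140 140 141 141 142 141 139 138 136 136 136 139]
 [138 140 136 139 137 139 141 141 142 141 142 140 141 139 138 136 138 137]
 [139 139 137 138 139 140 141 142 142 142 142 140 141 140 139 139 138 137]
 [139 139 140 138 139 139 140 139 141 139 140 141 141 140 141 139 137 136]]
```

```bash
python3 - <<'E'
from h import *
t0,s0,tb,sb=[load(k) for k in('top0','side0','topb','sideb')]
def zs(p,A,B,lo,hi):
    out=[];W=cloud(p)
    for k in np.linspace(.15,.92,25):
        u,v=pix(p,A+(B-A)*k)[0].round().astype(int); w=W[v-4:v+5,u-4:u+5].reshape(-1,3); z=w[:,2]; z=z[(z>lo)&(z<hi)]
        if len(z): out.append([z.max()*1000,np.percentile(z,75)*1000,np.median(z)*1000,len(z)])
    return np.median(out,0).round(1)
A0=np.array([.3845,.245,.012]);B0=np.array([.4107,.0798,.012])
Ab=C(-79.5,282,36,case);Bb=C(-79.5,113,36,case)
for n,a,b in(('top',t0,tb),('side',s0,sb)):
    print(n,'table bar',zs(a,A0,B0,.006,.03),'held',zs(b,Ab,Bb,.02,.055))
    W=cloud(a);print('  table z near',np.median(W[(abs(W[...,0]-.42)<.03)&(abs(W[...,1]-.2)<.05)][:,2])*1000, 'near lugs',np.median(W[(abs(W[...,0]-.46)<.03)&(abs(W[...,1]-.2)<.05)][:,2])*1000)
E
```

```text
top table bar [20.1 17.3 15.9 29. ] held [42.8 40.2 38.5 30. ]
  table z near 0.4812301665448995 near lugs 0.21933592954165035
side table bar [16.8 14.8 13.8 32. ] held [39.3 38.2 37.3 32. ]
  table z near -1.5572244777634021 near lugs -1.6554492768135622
```

>>> play_rows([
  [-1, 3.3, 0, -1.4, 0, 0, -0.005],
  [-1, 3.3, 0, -1.4, 0, 0, -0.005],
  [-1, 3.3, 0, -1.4, 0, 0, -0.005],
])

```text
clock: 27.55
position: [0.4942, 0.3377, 0.0318]
ee_rot: [3.14, -0.059, -0.002]
force: [-0.8, -0.3, -1.1]
width: 0.169
```

```bash
python3 - <<'E'
from h import *
go(C(-75.8,290,30.5,case),-2.1); s=arm.observe(); print(s['force'],s['width']*92)
t,s=shot('top'),shot('side'); rodline(t,s,304)
E
```

```text
row [0.1, 13.8, 1.4] [0.001, 0.001, -0.001] nrot 0.0 j [-0.97, 0.64, 0.41, 1.85, -0.36, 0.72, -0.39]
[-0.83157659 -0.29000414 -1.14353251] 15.54762931518205
top x(y) slope -0.0023986485142997007 x at tip -75.33450046179149 x at handle -75.79504097653702 std 0.24464001897810678
side: n 39
 case y 234 x -75.9 z 39.2 du 0.4
 case y 198 x -75.5 z 39.3 du 0.6
 case y 164 x -75.9 z 38.6 du 0.4
 case y 133 x -75.6 z 39.2 du 0.6
 top z [43.  43.4 43.1 44.3]
```

>>> play_rows([
  [-1, 0, 0, 1.5, 0, 0, 0],
  [-1, 0, 5, 1.5, 0, 0, 0],
  [-1, 0, 10, 1.5, 0, 0, 0],
  [-1, 0, 15, 1.5, 0, 0, 0],
  [-1, 0, 20, 1.5, 0, 0, 0],
  [-1, 0, 25, 1.5, 0, 0, 0],
  [-1, 0, 30, 1.5, 0, 0, 0],
  [-1, 0, 32, 1.5, 0, 0, 0],
  [-1, 0, 32, 1.5, 0, 0, 0],
])

```text
clock: 28.55
position: [0.493, 0.3054, 0.0302]
ee_rot: [3.14, -0.06, -0.002]
force: [0.4, -0.6, -0.2]
width: 0.168
```

```bash
python3 - <<'E'
from h import *
go(C(-75.8,260,30.5,case),-2.1); s=arm.observe(); print(s['force'],s['ft_torque'],s['width']*92)
t,s=shot('top'),shot('side'); rodline(t,s,272)
cv2.imwrite('pics/b11.png',np.hstack([cv2.resize(s['img'][200:270,250:320],None,fx=5.5,fy=5.5,interpolation=cv2.INTER_CUBIC),cv2.resize(t['img'][190:260,290:360],None,fx=5.5,fy=5.5,interpolation=cv2.INTER_CUBIC)]))
E
```

```text
row [-0.0, 11.4, -0.3] [0.001, 0.001, -0.001] nrot 0.0 j [-0.92, 0.62, 0.4, 1.9, -0.36, 0.69, -0.35]
[ 0.37298307 -0.6107865  -0.2103941 ] [-0.07112644  0.01092331  0.0035097 ] 15.451429569177996
top x(y) slope -0.0025344224673759788 x at tip -75.45253773754357 x at handle -75.93914685127976 std 0.2840200856999008
side: n 41
 case y 205 x -75.5 z 37.5 du 0.6
 case y 168 x -76.0 z 37.2 du 0.4
 case y 135 x -75.4 z 37.4 du 0.7
 case y 104 x -76.2 z 38.6 du 0.3
 top z [40.8 42.3 41.1 42. ]
```

View pics/b11.png

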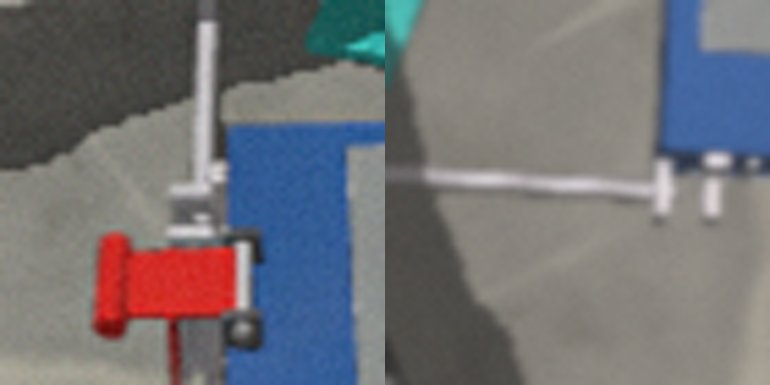

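>>> play_rows([
  [-1, 0, 4, 0, 0, 0, 0],
  [-1, 0, 8, 0, 0, 0, 0],
  [-1, 0, 13, 0, 0, 0, 0],
  [-1, 0, 18, 0, 0, 0, 0],
  [-1, 0, 23, 0, 0, 0, 0],
  [-1, 0, 30, 0, 0, 0, 0],
  [-1, 0, 40, 0, 0, 0, 0],
  [-1, 0, 50, 0, 0, 0, 0],
  [-1, 0, 60, 0, 0, 0, 0],
  [-1, 0, 60, 0, 0, 0, 0],
])

```text
clock: 29.65
position: [0.4908, 0.2438, 0.0303]
ee_rot: [3.14, -0.063, -0.002]
force: [0.7, 0.4, -0.8]
width: 0.168
```

```bash
python3 - <<'E'
from h import *
go(C(-75.8,115,30.5,case),-2.3); s=arm.observe(); print(s['force'],s['ft_torque'],s['width']*92)
t,s=shot('top'),shot('side'); rodline(t,s,212)
E
```

```text
row [-0.5, 94.8, -0.1] [0.001, 0.001, 0.0] nrot 0.0 j [-0.84, 0.58, 0.4, 1.98, -0.36, 0.65, -0.26]
[ 0.74795348  0.36642445 -0.81188708] [-0.08808851  0.05788623 -0.02206943] 15.435727278587587
top x(y) slope 0.006891157747784817 x at tip -76.16383728624575 x at handle -74.84073499867107 std 0.5917724893304505
side: n 32
 case y 151 x -75.7 z 37.6 du 0.5
 case y 126 x -75.3 z 37.3 du 0.7
 case y 96 x -77.9 z 41.0 du -0.6
 case y 70 x -78.0 z 40.8 du -0.8
 top z [42.  43.6 40.7 42.2]
```

>>> play_rows([
  [-1, 0, 12, 0, 0, 0, 0],
  [-1, 0, 26, 0, 0, 0, 0],
  [-1, 0, 40, 0, 0, 0, 0],
  [-1, 0, 54, 0, 0, 0, 0],
  [-1, 0, 66, 0, 0, 0, 0],
  [-1, 0, 71, 0, 0, 0, 0],
  [-1, -0.2, 76, 0, 0, 0, 0],
  [-1, -0.3, 81, 0, 0, 0, 0],
  [-1, -0.4, 85, 0, 0, 0, 0],
  [-1, -0.4, 85, 0, 0, 0, 0],
])

```text
clock: 30.75
position: [0.4872, 0.1606, 0.0303]
ee_rot: [3.141, -0.06, -0.002]
force: [-0.4, 0.6, -1.4]
width: 0.174
```

```bash
python3 - <<'E'
from h import *
go(C(-75.8,113,30.5,case),-2.3); s=arm.observe(); print(s['force'],s['ft_torque'],s['width']*92)
s=shot('side'); print(pix(s,[C(-77,-65,36,case)]))
cv2.imwrite('pics/b12.png',cv2.resize(s['img'][190:325,230:340],None,fx=4.4,fy=4.4,interpolation=cv2.INTER_CUBIC))
E
```

```text
row [-0.2, 13.5, -0.2] [0.0, 0.001, 0.002] nrot 0.0 j [-0.7, 0.54, 0.38, 2.07, -0.35, 0.6, -0.12]
[-0.36138691  0.59932599 -1.41104826] [-0.08373895  0.08659707  0.00183407] 15.99971103985986
[[283.82643272 296.39425829]]
```

View pics/b12.png

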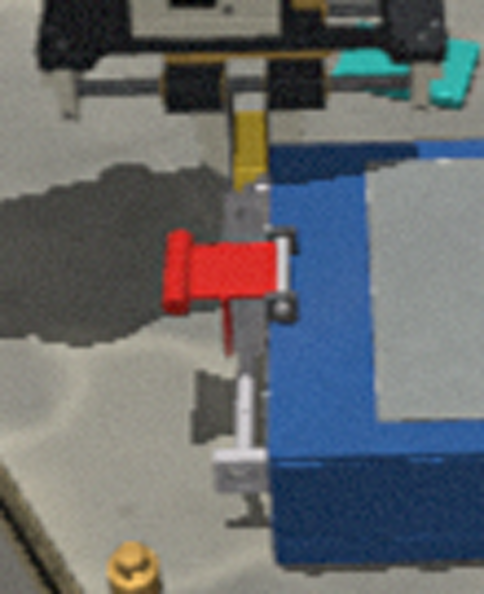

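>>> play_rows([
  [-1, -0.1, 4, 0, 0, 0, 0],
  [-1, -0.1, 8, 0, 0, 0, 0],
  [-1, -0.2, 11, 0, 0, 0, 0],
  [-1, -0.2, 13, 0, 0, 0, 0],
  [-1, -0.2, 13, 0, 0, 0, 0],
])

```text
clock: 31.3
position: [0.4865, 0.1476, 0.0303]
ee_rot: [3.141, -0.061, -0.002]
force: [0.2, 0.7, -0.8]
width: 0.168
```

```bash
python3 - <<'E'
from h import *
go(C(-75.8,112.5,30.5,case),-2.3); s=arm.observe(); print(s['force'],s['ft_torque'],s['width']*92)
s=shot('side')
cv2.imwrite('pics/b13.png',cv2.resize(s['img'][190:325,230:340],None,fx=4.4,fy=4.4,interpolation=cv2.INTER_CUBIC))
E
```

```text
row [-0.1, 1.0, -0.2] [0.0, 0.001, 0.002] nrot 0.0 j [-0.68, 0.53, 0.38, 2.08, -0.35, 0.59, -0.1]
[ 0.1515441   0.72484062 -0.82184634] [-0.04402811  0.02083087 -0.03041221] 15.479439871500304
```

View pics/b13.png

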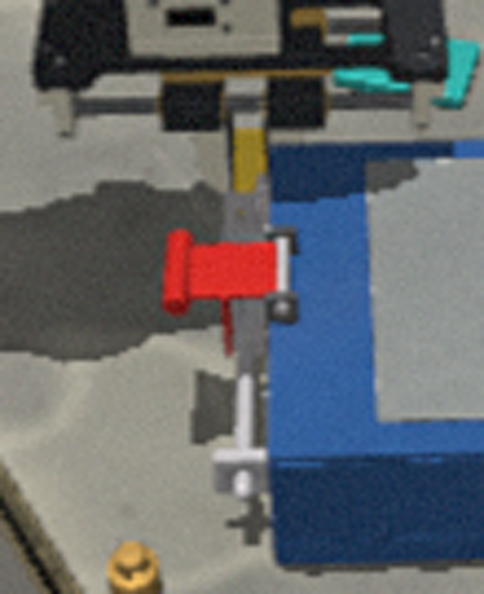

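The tip now shows through the third lug at (242,483). I'll press on gently until the handle meets the first lug.

>>> play_rows([
  [-1, 0, 1.5, 0, 0, 0, 0],
  [-1, 0, 3, 0, 0, 0, 0],
  [-1, 0, 3, 0, 0, 0, 0],
])

```text
clock: 31.65
position: [0.4864, 0.1461, 0.0304]
ee_rot: [-3.14, 0.058, 0.002]
force: [0.1, 4.7, -1.0]
width: 0.169
```

Contact registers at 4.7 N against the insertion, with the handle at y ≈ 112. Releasing and retreating now.

>>> play_rows([
  [-1, 0, -0.5, 0, 0, 0, 0],
  [-0.3, 0, -0.5, 0, 0, 0, 0],
  [-0.3, 0, -0.5, 0, 0, 0, 0],
  [-0.3, 0, -0.5, 0, 0, 0, 0],
  [-0.3, 0, -0.5, -30, 0, 0, 0],
  [-0.3, 0, -0.5, -70, 0, 0, 0],
  [-0.3, 0, -30, -110, 0, 0, 0],
  [-0.3, 0, -90, -130, 0, 0, 0],
  [-0.3, 0, -150, -150, 0, 0, 0],
  [-0.3, 0, -200, -150, 0, 0, 0],
])

```text
clock: 32.65
position: [0.4939, 0.3221, 0.18]
ee_rot: [-3.138, 0.06, -0.002]
force: [1.6, -0.5, -0.8]
width: 0.352
```

```bash
python3 - <<'E'
from h import *
print(arm.observe()['position'],arm.observe()['force'])
a=shot('side');t=shot('top')
for n,p,z in(('top',t,.048),('side',a,.04)):
    H=cv2.cvtColor(p['img'],cv2.COLOR_BGR2HSV);W=cloud(p)
    m=(abs(W[...,0]-.485)<.04)&(abs(W[...,1]-.145)<.06)&(H[...,0]>20)&(H[...,0]<38)&(H[...,1]>100)
    m=cv2.morphologyEx(m.astype(np.uint8),cv2.MORPH_OPEN,np.ones((3,3)))>0
    print(n,m.sum(),rect(p,m,.048) if m.sum()>5 else '',[np.percentile(W[m][:,i],[2,50,98]).round(3) for i in range(3)])
print('home handle',C(-77,112.5,36,case))
W=cloud(a);x,y,z=W[...,0],W[...,1],W[...,2];H=cv2.cvtColor(a['img'],cv2.COLOR_BGR2HSV)
m=(x>.49)&(x<.63)&(abs(y-.03)<.085)&(z>.07)&(z<.12)&(H[...,0]>100)&(H[...,0]<130)
print('lid',np.linalg.lstsq(np.c_[x[m]-.62,y[m],np.ones(m.sum())],z[m],rcond=None)[0])
r=(abs(x-.47)<.04)&(abs(y-.033)<.04)&(z>.05)&((H[...,0]<8)|(H[...,0]>172))&(H[...,1]>140);print('red',np.percentile(W[r],[2,50,98],axis=0).round(4).tolist())
cv2.imwrite('pics/f14.png',np.hstack([cv2.resize(a['img'][190:325,230:340],None,fx=3.5,fy=3.5,interpolation=cv2.INTER_CUBIC),cv2.resize(t['img'][140:275,310:430],None,fx=3.5,fy=3.5,interpolation=cv2.INTER_CUBIC)]))
E
```

```text
[0.49388186 0.32206141 0.18001553] [ 1.61285321 -0.47440922 -0.77842976]
top 110 (array([484.5, 144.5]), array([17.4, 32.1]), 0.9) [array([0.478, 0.486, 0.494]), array([0.128, 0.146, 0.17 ]), array([0.006, 0.045, 0.05 ])]
side 92 (array([487.6, 143.3]), array([40.5, 15.5]), 89.0) [array([0.479, 0.486, 0.495]), array([0.124, 0.151, 0.176]), array([0.023, 0.043, 0.047])]
home handle [0.48517855 0.14662574 0.036     ]
lid [-0.00455878  0.0018201   0.08006844]
red [[0.4515, 0.0157, 0.0816], [0.4724, 0.031, 0.0928], [0.4969, 0.0501, 0.097]]
```

View pics/f14.png

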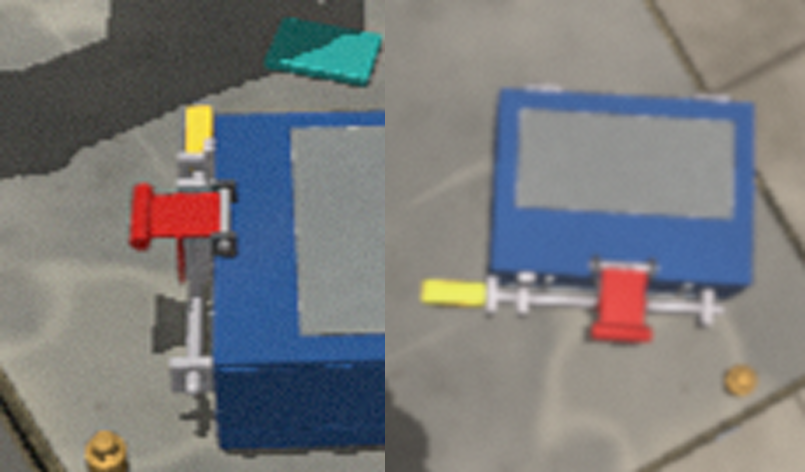

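The bar runs through all three lugs with its handle against the first one, the lid is shut and the arm is clear. Handing in.

```bash
python3 -c "
from h import *
print(arm.sign_off())"
```

```text
the job is handed in; nothing more can be done
None
```

The job is done and handed in, about 33 s into the 210 s allowed. `sign_off` reports no verdict.

**What I did:** I lifted the paddle by its roll and swung the lid up to about 1.86 rad. The two grey blocks present went flat onto the case floor, one on the other. I left the turquoise look-alike alone. Then I swung the lid down by the roll, pressed it shut with about 20 N, and threaded the bar from the left until it stopped at about 5 N.

**Last checks:**
- **Lid and paddle:** the paddle matches its starting pose within 1 mm. The lid plane is within about 2 mrad of its first fit, so both read as shut.
- **Bar:** in the final view it passes through all three lugs, with its handle against the first. The handle measures at about (0.486, 0.146) m, and home is (0.485, 0.147) m.
- **Blocks:** their top was at 38 mm, as expected for two stacked flat. I checked this just before closing and cannot see them with the lid shut.
- **Bystanders:** I never went near the weight, beaker or dropper. The weight stands in place in the last picture, but I did not re-measure any of the three.
- **Gripper:** it is clear of everything.

**Disagreements:** the images put the lugs about 1.2 mm further from the robot than my case fit, so I aligned the bar to the images. Height readings from the two cameras differed by about 2 mm, which is within their stated calibration.

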